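# Take the packs off charge

## Robot

A 6-joint arm with a two-finger parallel gripper is mounted at the origin on a cart in front of the work surface, level with it; the furniture and walls round the work are solid. World frame = base frame: x ahead of the robot, y to its left, z up, the work surface at z = 0. Lengths are in mm, angles in degrees, forces in N, time in s.
With the tool pointing down it reaches from about 350 to 850 mm from the base axis. Payload 8.1 kg.
Tool frame: the origin (TCP) lies midway between the tips of the shut fingers; the grasp point (between the pads) lies 19 mm behind it; z points along the fingers, y is the line along which they close (so a half turn about z gives the same grasp; the last joint's range is limited). The gripper opens to 85 mm and grips with 20 to 120 N. Pads are 22 mm wide; open, the fingers measure 114 mm over their backs; the gripper's body (76 mm by 85 mm) begins 54 mm behind the grasp point. The pads swing forward as they close: fully open they stand 13 mm farther back than shut.
Start: joints at [65.122, 7.471, 85.268, -0, 87.261, -4.893], TCP at [205.041, 563.882, 211.192] pointing down, gripper open.
Joint ranges: [-169.43, 169.43], [-51.17, 129.36], [1.28, 143.12], [-76.62, 256.62], [0, 156.53], [-152.29, 152.29]. Speed limits (degrees/s): [136.94, 136.94, 159.86, 180, 180, 180].

## Interface

Orientations are given as [roll, pitch, yaw] about the fixed x, y, z axes, in that order (R = Rz(yaw) Ry(pitch) Rx(roll)).
In Python, from bench import r gives the robot as it stands.
- The arm moves only by the tool step_arm, never from a script. Its arguments are lists of equal length, an entry for each row: "delta_pos": the shift along the world's x, y, z in units of 200 mm (1.0 is 200 mm), a list of three; "spin": the turn about the world's z in units of 180 degrees (1.0 is 180 degrees). In form: {"delta_pos": [[dx, dy, dz], ...], "spin": [spin, ...]}. A call has 1 to 8 rows; each row shifts and turns the commanded pose from where the row before left it; what a row does not reach is not made up. A row lasts 1/8 s, in which the tool goes at most 62.5 mm and 10.7 degrees, less where a joint would pass 70% of its speed; a pose out of reach is approached as far as the arm can. A call with a number of a shift or a turn outside -1 to 1 is refused whole. A call with a gripper value outside its range is refused whole. "gripper" is the opening, from -1 (shut) to 1 (fully open), set as the call begins (left out, the last holds). The fingers move at their own pace and stop on an object; "squeeze" is the grip in N (left out, the last holds). Time passes only in rows, so rows that do not move let the fingers close. It gives the time, the measured TCP pose, the force, the opening and the grip force at its end, in the units of the state.
- r.sense(): the state, without advancing time (a new reading comes with each control period).
- r.snapshot(name): name is "scene" or "top" or "wrist"; returns a dict with "pixels" (420x560x3 uint8, blue, green, red), "fx", "fy", "cx", "cy" (pixels), "camera_from_world" (4x4, takes a point from world to camera coordinates). Camera axes: x right, y up, looking along -z (the intrinsics and any distortion apply to the point x, -y, -z); pixel columns grow to the right and rows downward; lengths in mm; the calibration is good to about 2 mm. A picture is of the moment at which its call begins. There is no depth.
- r.hand_in(): hands the job in; it is judged then, once.
The state is a dict: "time": time; "joint_pos": joint angles; "qd": joint speeds; "joint_efforts": joint torques, N m; "tool_pos": TCP position; "tcp_rot": TCP orientation; "ft_force": force on the tool from outside, world axes, zero at the start; "wrist_torque": the same for the moment, N m; "finger_gap": finger opening in mm; "grip_force": force on a finger pad.
Only numpy, scipy, OpenCV 4.12 (cv2) and the standard library are available. Lean on these libraries where they do the work, as an engineer would, in place of code of your own. Each camera call takes 0.05 s, during which the arm holds its last target. There are 200 camera calls.

## Task

Take the battery packs off charge: first, with the packs still in the dock, hang the empty pack rack by its two end pins on the two hooks of the stand, making sure that both pins sit in their hooks before you let go. Then pull every pack out of the charging dock and stand it upright, fully down, in a pocket of the hung rack (one pack a pocket, any pocket), and last lay the cover on the empty dock, its edges flush with the dock's all round. Leave the other things alone.

Things in the scene. Friction and masses are not known exactly. Their poses are not given: they have to be found in the camera images.
- rack_grip (a point): middle of the grip tab of the loose pack rack: an aluminium bar 44 mm (its x) by 180 mm (its y) by 32 mm tall, standing on the worktop, z up, about 0.45 kg. Black tab in the middle of its top, 12 mm thick (x), 30 mm wide (y), from 32 to 72 mm above the rack's underside; this point is 54 mm above it. A steel pin sticks out of each end at this height
- pin_a (a point): rack pin at the rack's +y end, 105 mm from the middle of the tab: steel, 8 mm thick, bare between 94 and 115 mm from the middle, then a 16 mm collar, 4 mm thick; point on the pin's axis. Hung by its pins, the rack can swing a little about them
- pin_b (a point): rack pin at the rack's -y end, the mirror image of pin_a. Either pin may go on either hook
- stand: fixed hook stand, steel, base 110 x 250 x 10 mm; its y axis is parallel to the line through the hooks, z up. Two posts 210 mm apart, 164 mm tall, each with a hook of 8 mm round bar that reaches forward from it (to the stand's -x, towards the robot); origin on the worktop midway below the two hook seats
- seat_left (a point): left hook (+y): where the axis of a seated pin lies, 140 mm above the worktop. Seen from the side the hook is an open V with slopes of 35 degrees; its front tip is 26 mm in front of this point, its top 12 mm above it; the post is 36 mm behind this point and ends 24 mm above it. Pins are lowered in from above
- seat_right (a point): right hook (-y): where the axis of a seated pin lies; same shape as the left one
- dock_top (a point): centre of the top face of the fixed charging dock, a grey block 100 mm (its x) by 150 mm (its y) by 32 mm tall, z up. Four sockets in its top at y = -57, -19, +19, +57 mm. A sprung ball in each socket catches in a notch of the pack's shank: a pack comes straight up with a pull of roughly 5 to 15 N, and is wholly out after 24 mm
- cover_grip (a point): middle of the grip bar of the loose dock cover: flat aluminium plate 100 mm (its x) by 150 mm (its y) by 6 mm, lying on the mat (3 mm thick), plain below (it just lies on the dock's top, whose outline it matches), z up, about 0.22 kg. Black grip bar in the middle of its top, 14 mm thick (x), 50 mm long (y), from 6 to 44 mm above the underside; this point is 25 mm above it
- pocket0 (a point): centre of the mouth of a pack pocket in the rack's top face, at y = -74 mm along the rack, 22 mm below the height of rack_grip: 24 (rack's x) by 20 (y) mm wide, 26 mm deep
- pocket1 (a point): centre of the mouth of a pack pocket in the rack's top face, at y = -36 mm along the rack, 22 mm below the height of rack_grip: 24 (rack's x) by 20 (y) mm wide, 26 mm deep
- pocket2 (a point): centre of the mouth of a pack pocket in the rack's top face, at y = +36 mm along the rack, 22 mm below the height of rack_grip: 24 (rack's x) by 20 (y) mm wide, 26 mm deep
- pocket3 (a point): centre of the mouth of a pack pocket in the rack's top face, at y = +74 mm along the rack, 22 mm below the height of rack_grip: 24 (rack's x) by 20 (y) mm wide, 26 mm deep
- pack0_body (a point): battery pack 1 of up to four (all alike; some may be absent), at first plugged into the dock: middle of its black body, 30 mm (its x, across the dock) by 26 mm (y) by 40 mm tall, z up, about 0.05 kg. Below it a notched shank 20 (x) by 16 (y) mm, 24 mm long, for the dock's sockets and the rack's pockets; seated in either, the body rests on the top face, this point 20 mm above it
- pack1_body (a point): battery pack 2 of up to four (all alike; some may be absent), at first plugged into the dock: middle of its black body, 30 mm (its x, across the dock) by 26 mm (y) by 40 mm tall, z up, about 0.05 kg. Below it a notched shank 20 (x) by 16 (y) mm, 24 mm long, for the dock's sockets and the rack's pockets; seated in either, the body rests on the top face, this point 20 mm above it
- pack2_body (a point): battery pack 3 of up to four (all alike; some may be absent), at first plugged into the dock: middle of its black body, 30 mm (its x, across the dock) by 26 mm (y) by 40 mm tall, z up, about 0.05 kg. Below it a notched shank 20 (x) by 16 (y) mm, 24 mm long, for the dock's sockets and the rack's pockets; seated in either, the body rests on the top face, this point 20 mm above it
- pack3_body (a point): battery pack 4 of up to four (all alike; some may be absent), at first plugged into the dock: middle of its black body, 30 mm (its x, across the dock) by 26 mm (y) by 40 mm tall, z up, about 0.05 kg. Below it a notched shank 20 (x) by 16 (y) mm, 24 mm long, for the dock's sockets and the rack's pockets; seated in either, the body rests on the top face, this point 20 mm above it
- solder_spool: small blue solder reel, 48 mm across, 28 mm tall, standing on its flange; a bystander, to be left alone; origin at the centre of its underside
- jar_red: small white screw jar with a red lid, 54 mm across, 39 mm tall; a bystander, to be left alone; origin at the centre of its underside
- tape_green: roll of green tape lying flat, 54 mm across, 19 mm tall; a bystander, to be left alone; origin at the centre of its underside

How it is judged (in metres and radians):
On the way, in this order (a step that is already met when the one before it is completed fails the run):
1. both rack pins are in the hooks (each within 12 mm of its seat) while the rack is still held, every pack still plugged into the dock (((distance between pin_a and seat_left below 0.012 m and distance between pin_b and seat_right below 0.012 m) or (distance between pin_a and seat_right below 0.012 m and distance between pin_b and seat_left below 0.012 m)) and contact force between the fingers and rack above 0.5 N and distance of each of pack0_body, pack1_body, pack2_body, pack3_body from where it was at the start of the episode below 0.01 m), for 0.1 s.
2. the rack hangs on both hooks and every pack stands fully down in a pocket of it, the cover not yet on the dock (((distance between pin_a and seat_left below 0.012 m and distance between pin_b and seat_right below 0.012 m) or (distance between pin_a and seat_right below 0.012 m and distance between pin_b and seat_left below 0.012 m)) and x of pack0_body in the frame of rack_grip between -0.008 and 0.008 m and y of pack0_body in the frame of rack_grip between -0.085 and 0.085 m and z of pack0_body in the frame of rack_grip between -0.008 and 0.004 m and angle between the z axis of each of pack0_body, pack1_body, pack2_body, pack3_body and the z axis of rack_grip, either way round below 0.15 rad and x of pack1_body in the frame of rack_grip between -0.008 and 0.008 m and y of pack1_body in the frame of rack_grip between -0.085 and 0.085 m and z of pack1_body in the frame of rack_grip between -0.008 and 0.004 m and x of pack2_body in the frame of rack_grip between -0.008 and 0.008 m and y of pack2_body in the frame of rack_grip between -0.085 and 0.085 m and z of pack2_body in the frame of rack_grip between -0.008 and 0.004 m and x of pack3_body in the frame of rack_grip between -0.008 and 0.008 m and y of pack3_body in the frame of rack_grip between -0.085 and 0.085 m and z of pack3_body in the frame of rack_grip between -0.008 and 0.004 m and horizontal distance between cover_grip and dock_top above 0.02 m), for 0.2 s.
At the end, for the whole second after the job is handed in: The rack hangs at rest with both pins in the hooks (within 12 mm of the seats); every pack stands in a rack pocket, upright to 0.15 rad and fully down (within 4 mm); the cover lies at rest flat on the dock, centred within 5 mm and square within 0.07 rad (((distance between pin_a and seat_left below 0.012 m and distance between pin_b and seat_right below 0.012 m) or (distance between pin_a and seat_right below 0.012 m and distance between pin_b and seat_left below 0.012 m)) and x of pack0_body in the frame of rack_grip between -0.008 and 0.008 m and y of pack0_body in the frame of rack_grip between -0.085 and 0.085 m and z of pack0_body in the frame of rack_grip between -0.008 and 0.004 m and angle between the z axis of each of pack0_body, pack1_body, pack2_body, pack3_body and the z axis of rack_grip, either way round below 0.15 rad and x of pack1_body in the frame of rack_grip between -0.008 and 0.008 m and y of pack1_body in the frame of rack_grip between -0.085 and 0.085 m and z of pack1_body in the frame of rack_grip between -0.008 and 0.004 m and x of pack2_body in the frame of rack_grip between -0.008 and 0.008 m and y of pack2_body in the frame of rack_grip between -0.085 and 0.085 m and z of pack2_body in the frame of rack_grip between -0.008 and 0.004 m and x of pack3_body in the frame of rack_grip between -0.008 and 0.008 m and y of pack3_body in the frame of rack_grip between -0.085 and 0.085 m and z of pack3_body in the frame of rack_grip between -0.008 and 0.004 m and horizontal distance between cover_grip and dock_top below 0.005 m and angle between the x axis of cover_grip and the x axis of dock_top, either way round below 0.07 rad and z of cover_grip in the frame of dock_top between 0.022 and 0.028 m and linear speed of cover below 0.02 m/s and linear speed of rack below 0.03 m/s); the robot touches nothing.
It fails at once if the solder reel is pushed more than 3 cm from its place (distance of solder_spool from where it was at the start of the episode above 0.03 m).
It fails at once if the jar with the red lid is pushed more than 3 cm from its place (distance of jar_red from where it was at the start of the episode above 0.03 m).
It fails at once if the roll of green tape is pushed more than 3 cm from its place (distance of tape_green from where it was at the start of the episode above 0.03 m).
Of pack0, pack1, pack2, pack3 only 2 to 4 are there at a start; the rules pass over those that are not, and their reading is None.
At some moment in a run one of cover may be knocked a few centimetres aside while the robot is not near it.
Once in a run the grip may slacken for a moment while it holds something.
It also fails if it takes over 210 s, if anything falls off the work surface, if the arm or the gripper's body presses on something with over 40 N, if the wrist force passes 120 N, or if a joint passes its speed limit or range.

## Working session

There is one attempt and no reset: what is moved stays moved. The work goes in short steps, Python scripts to look and compute and a tool call to move; the robot and the scene stay as the last step left them, time stands still between calls to the robot, and variables do not carry over. Pictures are saved under pics/ and viewed, at most 14 in all, crops included, and the job is handed in when it is done.

Besides the shell and the picture viewer there is one more tool, called as name(argument=value, ...) on one line, values as JSON. step_arm: Moves the arm, as the interface text tells. Shifts and turns lie within -1 to 1; 1 stands for 200 mm of shift or 180 degrees of turn. Its arguments: {"type":"object","properties":{"delta_pos":{"type":"array","items":{"type":"array","items":{"type":"number","minimum":-1,"maximum":1}}},"spin":{"type":"array","items":{"type":"number","minimum":-1,"maximum":1}},"gripper":{"type":"number"},"squeeze":{"type":"number"}},"required":["delta_pos","spin"]}

```bash
ls; mkdir -p pics; cat > h.py <<'E'
from bench import r
import numpy as np, cv2
def snap(n,f=None):
    s=r.snapshot(n); 
    if f: cv2.imwrite('pics/'+f,s['pixels'])
    np.savez('last_%s.npz'%n,**{k:v for k,v in s.items()})
    return s
def load(n): return dict(np.load('last_%s.npz'%n,allow_pickle=True))
def p2w(s,u,v,z):
    M=np.array(s['camera_from_world']);R=M[:3,:3];t=M[:3,3]
    d=R.T@np.array([(u-s['cx'])/s['fx'],-(v-s['cy'])/s['fy'],-1]);c=-R.T@t
    return c+d*(z-c[2])/d[2]
def w2p(s,p):
    M=np.array(s['camera_from_world']);q=M[:3,:3]@np.array(p,float)+M[:3,3]
    return np.array([s['cx']+s['fx']*q[0]/-q[2],s['cy']+s['fy']*-q[1]/-q[2]])
E
python3 - <<'E'
from h import *
for n in('scene','top'):
    s=snap(n,n+'0.png'); print(n,{k:v for k,v in s.items() if k not in('pixels',)})
print(r.sense())
E
```

```text
pics
scene {'fx': 512.0033095213764, 'fy': 512.0033095213764, 'cx': 279.60129472805136, 'cy': 211.19854164884148, 'camera_from_world': array([[-8.69546798e-01, -4.93579196e-01,  1.63689521e-02,
         4.44606081e+02],
       [ 3.92332796e-01, -6.70289085e-01,  6.29910723e-01,
        -2.91443591e+02],
       [-2.99938899e-01,  5.54158929e-01,  7.76495034e-01,
        -1.41717959e+03],
       [ 0.00000000e+00,  0.00000000e+00,  0.00000000e+00,
         1.00000000e+00]])}
top {'fx': 513.9333944096837, 'fy': 513.9333944096837, 'cx': 281.29797784414006, 'cy': 214.02534060813358, 'camera_from_world': array([[-3.08498390e-02, -9.99523507e-01,  1.02254527e-03,
         1.87074296e+01],
       [ 9.89730178e-01, -3.04046779e-02,  1.39677234e-01,
        -5.43445919e+02],
       [-1.39579589e-01,  5.32106408e-03,  9.90196559e-01,
        -1.49064527e+03],
       [ 0.00000000e+00,  0.00000000e+00,  0.00000000e+00,
         1.00000000e+00]])}
{'time': 0.1, 'joint_pos': array([ 6.51238428e+01,  7.51072840e+00,  8.53238735e+01,  1.55818682e-03,
        8.72613551e+01, -4.89411486e+00]), 'qd': array([ 0.03916694, -0.03993804, -0.19529644, -0.01029858, -0.02973873,
        0.09384707]), 'joint_efforts': array([ 2.18371475e-03, -5.70949566e+01, -5.01943052e+01, -9.13474446e-05,
        8.09047488e-03,  5.77109381e-05]), 'tool_pos': array([204.79073429, 563.40387552, 210.24191506]), 'tcp_rot': array([-1.79904526e+02, -9.73713341e-03,  1.60017874e+02]), 'ft_force': array([0.17987288, 1.18807989, 0.47550152]), 'wrist_torque': array([-0.00146274,  0.03734656, -0.00200061]), 'grip_force': 0.0, 'finger_gap': 85.67506735897567}
```

View pics/top0.png

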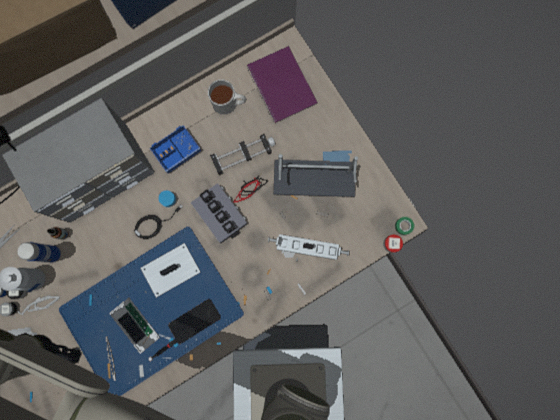

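View pics/scene0.png

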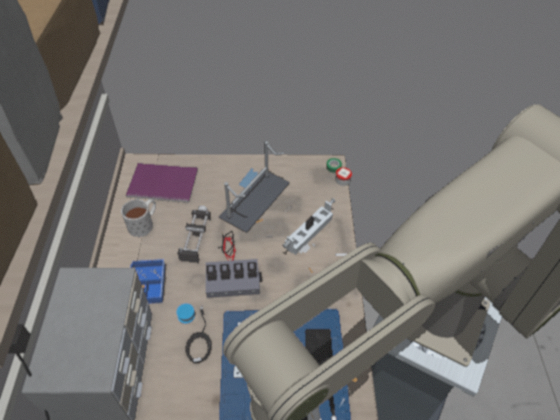

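The top view shows the stand at (315,178), the loose rack at (308,246), the dock with 4 packs at (220,212) and the cover at (170,270). The spool is at (167,198), the jar at (393,243) and the tape at (404,226). I'll zoom in.

```bash
python3 - <<'E'
from h import *
s=load('top');i=s['pixels'][150:310,130:370]
i=cv2.resize(i,None,fx=3.3,fy=3.3,interpolation=cv2.INTER_CUBIC);i=cv2.convertScaleAbs(i,alpha=1.5,beta=15);cv2.imwrite('pics/topc.png',i);print(i.shape)
for n,u,v,z in[('rackend',277,240,32),('rackend2',342,251,32),('dock',220,212,60),('cover',170,270,25),('stand',315,178,10),('jar',393,243,39),('tape',404,226,19),('spool',167,198,28)]: print(n,p2w(s,u,v,z).round())
E
```

```text
(528, 792, 3)
rackend [467.  17.  32.]
rackend2 [ 429. -174.   32.]
dock [552. 182.  60.]
cover [389. 336.  25.]
stand [ 656. -105.   10.]
jar [ 447. -325.   39.]
tape [ 499. -365.   19.]
spool [604. 344.  28.]
```

View pics/topc.png

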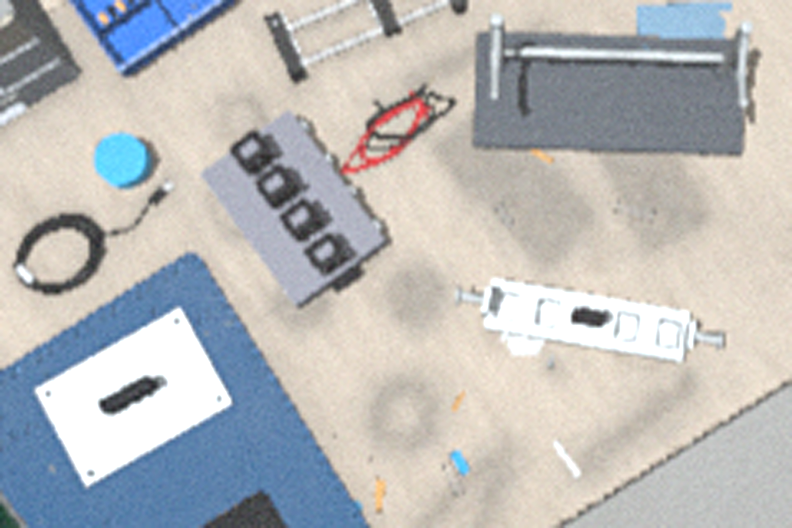

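```bash
python3 - <<'E'
from h import *
s=load('top')
P=lambda c,z:p2w(s,130+(c[0]-1.1)/3.3,150+(c[1]-1.1)/3.3,z)
a,b=P((457,294),54),P((724,340),54);print('pins',a,b,np.linalg.norm(a-b),'mid',(a+b)/2,'tab',P((590,316),72))
d=a-b;print('rack yaw (y axis)',np.degrees(np.arctan2(-d[0],d[1])))
L,R=P((494,97),152),P((742,104),152);Lp,Rp=P((497,20),164),P((745,27),164)
print('tips',L,R,np.linalg.norm(L-R),'posts',Lp,Rp,np.linalg.norm(Lp-Rp),'len',np.linalg.norm((L-Lp)[:2]))
d=L-R;print('stand yaw',np.degrees(np.arctan2(-d[0],d[1])))
for nm,cs,z in(('dock',[(286,112),(203,172),(302,305),(390,238)],32),('cover',[(180,307),(37,390),(89,487),(231,402)],9)):
    q=np.array([P(c,z)[:2] for c in cs]);print(nm,q.mean(0),[np.linalg.norm(q[i]-q[i-1]).round(1) for i in range(4)])
    (c,sz,an)=cv2.minAreaRect(q.astype(np.float32));print(c,sz,an)
w=snap('wrist');M=w['camera_from_world'];print('cam pos',-M[:3,:3].T@M[:3,3],M[:3,:3],w['fx'],w['cx'],w['cy'])
E
```

```text
pins [469.72042076  42.7265658   54.        ] [ 421.75663959 -191.72913993   54.        ] 239.3115171758492 mid [445.73853017 -74.50128707  54.        ] tab [445.19688373 -73.2916838   72.        ]
rack yaw (y axis) -11.561756845314552
tips [625.90894305   4.92873599 152.        ] [ 613.51491987 -203.43642854  152.        ] 208.7334510802504 posts [6.89213444e+02 4.54870255e-01 1.64000000e+02] [ 676.81686039 -207.46653295  164.        ] 208.29062676515937 len 63.462392976819174
stand yaw -3.4040694286074644
dock [555.879024   187.55240661] [np.float64(150.4), np.float64(92.8), np.float64(151.9), np.float64(99.2)]
(556.7830810546875, 186.23814392089844) (151.92416381835938, 99.17018127441406) 35.43211364746094
cover [390.19891109 337.9575301 ] [np.float64(98.7), np.float64(148.0), np.float64(100.1), np.float64(146.9)]
(390.0350646972656, 337.5604248046875) (100.0642318725586, 149.06056213378906) 28.809017181396484
cam pos [134.6201809  588.89867269 373.13292461] [[ 0.34095912  0.94007753 -0.00105655]
 [-0.89880512  0.32566015 -0.29341918]
 [-0.2754927   0.10099358  0.9559833 ]] 321.93167477019006 280.60882725950233 206.16422292473823
```

Everything fits the stated sizes: the pins span 239 mm, the hooks are 209 mm apart, and the dock and cover outlines match. I'm moving above the rack.

step_arm(delta_pos=[[0.075, -0.2, 0], [0.075, -0.2, 0], [0.075, -0.2, 0], [0.075, -0.2, 0], [0.075, -0.2, 0], [0.075, -0.2, 0], [0.075, -0.2, 0], [0.075, -0.2, 0]], spin=[-0.0285, -0.0285, -0.0285, -0.0285, -0.0285, -0.0285, -0.0285, -0.0285], gripper=1, squeeze=60)

```text
time: 1.15
tool_pos: [325.2, 242.5, 211.0]
tcp_rot: [-180.0, 0.0, 118.8]
ft_force: [0.5, 0.1, 0.7]
finger_gap: 85.3
grip_force: 0.0
```

step_arm(delta_pos=[[0.075, -0.2, 0], [0.075, -0.2, 0], [0.075, -0.2, 0], [0.075, -0.2, 0], [0.075, -0.2, 0], [0.075, -0.2, 0], [0.075, -0.2, 0], [0.075, -0.19, 0]], spin=[-0.0285, -0.0285, -0.0285, -0.0285, -0.0285, -0.0285, -0.0285, -0.0285])

```text
time: 2.15
tool_pos: [445.2, -75.6, 211.0]
tcp_rot: [-180.0, -0.0, 77.7]
ft_force: [-0.0, -0.9, -0.3]
finger_gap: 85.1
grip_force: 0.0
```

```bash
python3 - <<'E'
from h import *
w=snap('wrist','w1.png');print({k:np.round(v,2) for k,v in r.sense().items()})
E
```

```text
{'time': np.float64(2.2), 'joint_pos': array([-16.45, -15.96, 107.57,  -0.14,  88.31,  -3.84]), 'qd': array([ 3.77, -1.84,  1.85,  0.84,  1.1 , -0.93]), 'joint_efforts': array([  6.45, -36.29, -48.09,   2.29,   1.49,  -0.18]), 'tool_pos': array([446.28, -79.38, 210.93]), 'tcp_rot': array([1.7994e+02, 1.4000e-01, 7.7390e+01]), 'ft_force': array([-2.62, -3.75,  0.51]), 'wrist_torque': array([-0.1 ,  0.05, -0.01]), 'grip_force': np.float64(0.0), 'finger_gap': np.float64(85.67)}
```

View pics/w1.png

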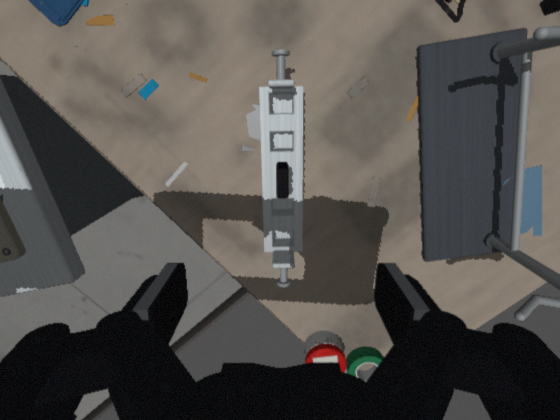

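The wrist view shows the rack with its pin ends at about (281,51) and (284,284) and the black tab at (283,178). The pads are visible at the lower left and right.

```bash
python3 - <<'E'
from h import *
w=load('wrist')
a,b=p2w(w,281,51,54),p2w(w,284,284,54);print(a,b,np.linalg.norm(a-b),(a+b)/2);d=a-b;print(np.degrees(np.arctan2(-d[0],d[1])))
m=np.array([445.5,-74,54])
print(p2w(w,283,180,72))
print('settled?',np.round(r.sense()['tool_pos'],1),r.sense()['tcp_rot'])
E
```

```text
[471.85126013  45.00433709  54.        ] [ 424.81394498 -188.73778338   54.        ] 238.42795116448434 [448.33260255 -71.86672315  54.        ]
-11.378006744198068
[449.38382463 -68.05480502  72.        ]
settled? [446.3 -79.4 210.9] [1.79935095e+02 1.42174210e-01 7.73931069e+01]
```

step_arm(delta_pos=[[0.01, 0.005, -0.2], [0, 0, -0.2], [0, 0, -0.2], [0, 0, -0.2], [0, 0, -0.068], [0, 0, 0], [0, 0, 0]], spin=[0.0035, 0, 0, 0, 0, 0, 0])

```text
time: 3.08
tool_pos: [448.5, -73.5, 39.4]
tcp_rot: [179.8, 0.0, 78.6]
ft_force: [0.4, -0.5, 0.5]
finger_gap: 85.3
grip_force: 0.0
```

step_arm(delta_pos=[[0, 0, 0], [0, 0, 0], [0, 0, 0], [0, 0, 0], [0, 0, 0], [0, 0, 0], [0, 0, 0], [0, 0, 0]], spin=[0, 0, 0, 0, 0, 0, 0, 0], gripper=-1, squeeze=80)

```text
time: 4.08
tool_pos: [447.5, -73.2, 38.0]
tcp_rot: [180.0, 0.0, 78.6]
ft_force: [0.3, -0.7, 6.0]
finger_gap: 9.6
grip_force: 80.0
```

step_arm(delta_pos=[[0, 0, 0.1], [0, 0, 0.15], [0, 0, 0.2], [0, 0, 0.15], [0, 0, 0.1], [0, 0, 0], [0, 0, 0], [0, 0, 0]], spin=[0, 0, 0, 0, 0, 0, 0, 0])

```text
time: 5.08
tool_pos: [445.9, -72.8, 175.7]
tcp_rot: [-179.8, -0.0, 78.6]
ft_force: [0.0, 0.4, -4.6]
finger_gap: 9.7
grip_force: 78.9
```

```bash
python3 - <<'E'
from h import *
w=snap('wrist','w2.png');print({k:np.round(v,2) for k,v in r.sense().items() if k in('tool_pos','tcp_rot','ft_force','finger_gap')})
E
```

```text
{'tool_pos': array([446.11, -72.86, 176.01]), 'tcp_rot': array([-1.7985e+02, -1.0000e-02,  7.8560e+01]), 'ft_force': array([-0.18, -0.22, -4.38]), 'finger_gap': np.float64(9.37)}
```

View pics/w2.png

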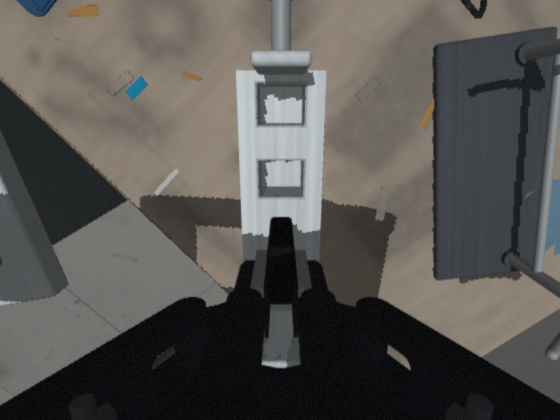

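The rack is held squarely. Its +y end edge is at (282,71), the pocket centres are at (282,104) and (281,178), and its axis is vertical in the image.

```bash
python3 - <<'E'
from h import *
w=load('wrist');t=r.sense()['tool_pos'];a=np.radians(78.56);ex=np.array([np.cos(a),np.sin(a)]);ey=np.array([np.sin(a),-np.cos(a)])
for n,u,v,z in(('end',282,71,170),('pkt74',281.5,104,170),('pkt36',281.5,179,170),('pin',281,15,192),('end',282,71,168),('hookL tip?',0,0,0)):
    q=p2w(w,u,v,z)[:2]-t[:2];print(n,'along y',q@ex,'fingers-dir',q@ey)
for n,p in(('tipL',(553,45)),):pass
S=np.array([646.4,-101.1]);yw=-3.4
c=np.cos(np.radians(yw));s_=np.sin(np.radians(yw))
for y in(105,-105):
    q=S+y*np.array([-s_,c]);print('seat',q,'tip',q-26*np.array([c,s_]),'pix tip',w2p(w,[*(q-26*np.array([c,s_])),152]),'post top',w2p(w,[*(q+36*np.array([c,s_])),164]))
E
```

```text
end along y 91.59869995396609 fingers-dir 0.6875979667727563
pkt74 along y 76.33275041999477 fingers-dir 0.4717475266361433
pkt36 along y 38.15615300388869 fingers-dir 0.5387805597113582
pin along y 110.30569107168208 fingers-dir 0.23640242132080402
end along y 91.7988753512281 fingers-dir 0.687781553896297
hookL tip? along y 169.1401098641644 fingers-dir -259.4890800790586
seat [652.62716923   3.71518193] tip [626.6729337    5.25714764] pix tip [592.39826293  31.66422751] post top [750.90692749   5.5969968 ]
seat [ 640.17283077 -205.91518193] tip [ 614.21859525 -204.37321622] pix tip [550.25427937 359.45956502] post top [660.73615305 362.66718979]
```

step_arm(delta_pos=[[0, 0, 0.05], [0.1, -0.02, 0.02], [0.18, -0.03, 0], [0.22, -0.03, 0], [0.22, -0.03, 0], [0.18, -0.03, 0], [0.1, -0.01, 0], [0, 0, 0]], spin=[0.0225, 0.0225, 0, 0, 0, 0, 0, 0])

```text
time: 6.12
tool_pos: [647.4, -103.1, 189.7]
tcp_rot: [-179.9, -0.0, 86.7]
ft_force: [-1.2, 0.4, -5.7]
finger_gap: 9.8
grip_force: 79.1
```

step_arm(delta_pos=[[0, 0, 0], [0, 0, 0], [0, 0, 0]], spin=[0, 0, 0])

```text
time: 6.5
tool_pos: [646.6, -103.1, 191.9]
tcp_rot: [180.0, 0.0, 86.7]
ft_force: [-0.1, 0.1, -4.5]
finger_gap: 9.8
grip_force: 79.1
```

```bash
python3 - <<'E'
from h import *
w=snap('wrist');s=snap('scene');snap('top')
i=w['pixels'][0:300,100:460];j=s['pixels'][120:300,170:370]
o=np.zeros((560,800,3),np.uint8);a=cv2.resize(i,(440,367));b=cv2.resize(j,(360,324),interpolation=cv2.INTER_CUBIC)
o[:367,:440]=a;o[:324,440:]=b
t=load('top')['pixels'][150:260,250:390];o[370:,440-0:440+242]=cv2.resize(t,(242,190),interpolation=cv2.INTER_CUBIC)
cv2.imwrite('pics/w3.png',o);print({k:np.round(v,2) for k,v in r.sense().items() if k in('tool_pos','tcp_rot','ft_force','finger_gap')})
E
```

```text
{'tool_pos': array([ 646.9 , -103.12,  191.9 ]), 'tcp_rot': array([179.98,   0.  ,  86.66]), 'ft_force': array([-0.02,  0.67, -4.66]), 'finger_gap': np.float64(10.3)}
```

View pics/w3.png

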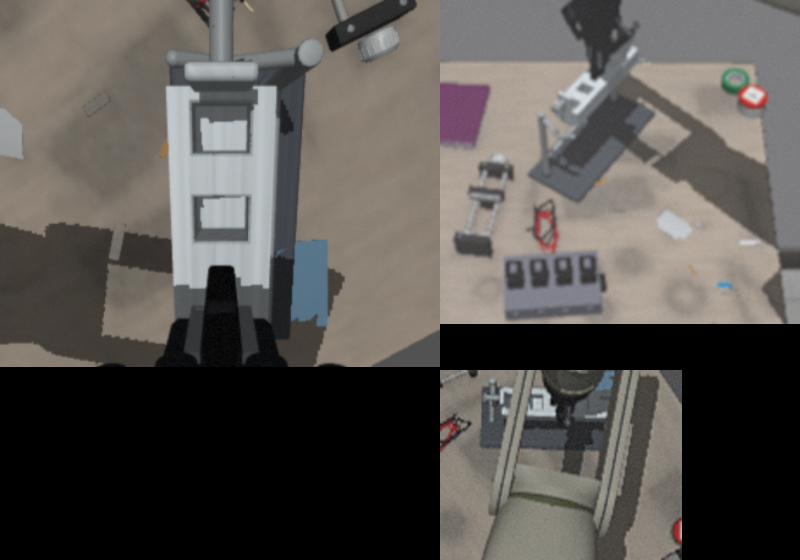

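The wrist crop shows the left hook tip at full pixel (241,46) and the post top at (354,42). The pin runs at u≈281 between them.

```bash
python3 - <<'E'
from h import *
w=load('wrist');t=r.sense()['tool_pos'];a=np.radians(86.66);ex=np.array([np.cos(a),np.sin(a)]);ey=np.array([np.sin(a),-np.cos(a)])
for n,u,v,z in(('tip',238.5,46.6,150),('post',354,42.5,164),('end',281,71,186),('pin',281,15,208)):
    q=p2w(w,u,v,z)[:2];print(n,q,'ex',(q-t[:2])@ex,'ey',(q-t[:2])@ey)
E
```

```text
tip [628.84618488   6.35058977] ex 108.229006893075 ey -24.39903528897429
post [692.39595259   2.4005711 ] ex 107.98816996647011 ey 39.27291789073335
end [652.36968539 -11.68213094] ex 91.59741917454922 ey 0.1351119844548032
pin [653.41859665   7.02219047] ex 110.33107976480443 ey 0.09250931937904827
```

step_arm(delta_pos=[[0.01, 0.006, 0], [0, 0, -0.1], [0, 0, -0.1], [0, 0, -0.05], [0, 0, -0.05], [0, 0, 0], [0, 0, 0]], spin=[0, 0, 0, 0, 0, 0, 0])

```text
time: 7.52
tool_pos: [649.5, -102.0, 132.3]
tcp_rot: [179.9, 0.0, 86.7]
ft_force: [-0.6, -0.7, -3.9]
finger_gap: 9.6
grip_force: 79.0
```

step_arm(delta_pos=[[0, 0, -0.015], [0, 0, 0], [0, 0, 0]], spin=[0, 0, 0])

```text
time: 7.9
tool_pos: [649.1, -101.9, 128.8]
tcp_rot: [180.0, 0.0, 86.7]
ft_force: [0.2, 0.1, -4.8]
finger_gap: 9.7
grip_force: 79.1
```

step_arm(delta_pos=[[0, 0, -0.01], [0, 0, 0], [0, 0, 0]], spin=[0, 0, 0])

```text
time: 8.28
tool_pos: [649.0, -101.9, 126.5]
tcp_rot: [-180.0, -0.0, 86.7]
ft_force: [0.4, 0.4, -5.1]
finger_gap: 10.0
grip_force: 79.1
```

step_arm(delta_pos=[[0, 0, -0.01], [0, 0, 0], [0, 0, 0]], spin=[0, 0, 0])

```text
time: 8.65
tool_pos: [649.0, -101.9, 124.6]
tcp_rot: [-180.0, -0.0, 86.7]
ft_force: [-0.0, 0.5, -4.8]
finger_gap: 9.8
grip_force: 79.1
```

step_arm(delta_pos=[[0, 0, -0.008], [0, 0, 0], [0, 0, 0]], spin=[0, 0, 0])

```text
time: 9.02
tool_pos: [649.6, -102.0, 123.6]
tcp_rot: [179.9, 0.0, 86.7]
ft_force: [1.4, 0.6, -1.4]
finger_gap: 9.8
grip_force: 79.5
```

step_arm(delta_pos=[[0.004, 0, -0.008], [0, 0, 0], [0, 0, 0], [0, 0, 0]], spin=[0, 0, 0, 0])

```text
time: 9.52
tool_pos: [649.9, -102.0, 123.2]
tcp_rot: [180.0, 0.0, 86.7]
ft_force: [-5.4, 0.7, 8.5]
finger_gap: 9.6
grip_force: 81.0
```

```bash
python3 - <<'E'
from h import *
w=snap('wrist');s=snap('scene')
i=w['pixels'][0:240,150:450];j=s['pixels'][120:250,190:330]
o=np.zeros((400,800,3),np.uint8);o[:320,:400]=cv2.resize(i,(400,320));o[:371,400:]=cv2.convertScaleAbs(cv2.resize(j,(400,371),interpolation=cv2.INTER_CUBIC),alpha=1.4)
cv2.imwrite('pics/w4.png',o)
E
```

```text
(no output)
```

View pics/w4.png

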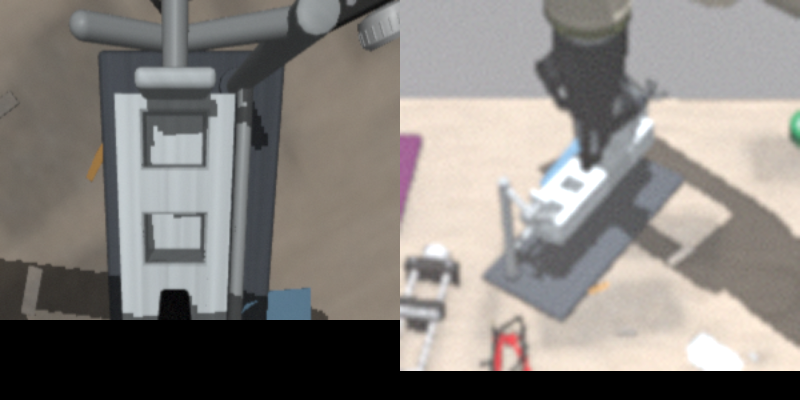

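The left pin sits in the V at wrist crop (175,40). The hooks push back with 8.5 N at the expected height, so both pins are seated. I'm releasing the rack.

step_arm(delta_pos=[[0, 0, 0], [0, 0, 0], [0, 0, 0], [0, 0, 0]], spin=[0, 0, 0, 0], gripper=0.2)

```text
time: 10.12
tool_pos: [649.8, -101.9, 121.2]
tcp_rot: [-180.0, -0.0, 86.7]
ft_force: [-0.3, -0.5, 0.2]
finger_gap: 51.4
grip_force: 0.0
```

step_arm(delta_pos=[[0, 0, 0.05], [0, 0, 0.15], [0, 0, 0.2], [0, 0, 0.2], [0, 0, 0], [0, 0, 0], [0, 0, 0]], spin=[0, 0, 0, 0, 0, 0, 0])

```text
time: 11.0
tool_pos: [649.0, -101.7, 239.7]
tcp_rot: [-179.8, -0.0, 86.7]
ft_force: [-0.6, -0.8, -0.3]
finger_gap: 51.0
grip_force: 0.0
```

```bash
python3 - <<'E'
from h import *
w=snap('wrist','w5.png');print(np.round(r.sense()['tool_pos'],1),r.sense()['tcp_rot'])
E
```

```text
[ 649.1 -101.7  239.7] [-1.79845155e+02 -2.89498179e-02  8.66642839e+01]
```

View pics/w5.png

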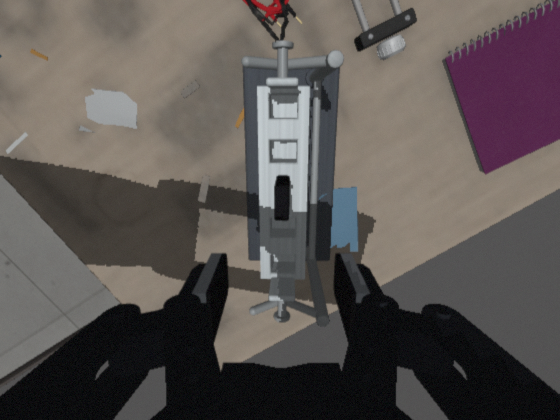

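The rack hangs on both hooks, with pin ends at (283,42) and (281,317). The pockets are at (285,106) and (284,150).

```bash
python3 - <<'E'
from h import *
w=load('wrist')
a,b=p2w(w,283,42,140),p2w(w,281.5,316,140);d=a-b;print(a,b,np.linalg.norm(d),(a+b)/2,np.degrees(np.arctan2(-d[0],d[1])))
p,q=p2w(w,285,105.5,118),p2w(w,284,150,118);d=p-q;print(p,q,np.linalg.norm(d),np.degrees(np.arctan2(-d[0],d[1])))
for yy in(74,36,-36,-74):
  an=np.radians(-3.4);c=np.array([649.6,-100.2])+yy*np.array([-np.sin(an),np.cos(an)]);print(yy,c,w2p(w,[*c,118]))
E
```

```text
[657.68807862  18.80203419 140.        ] [ 643.23759886 -216.94207124  140.        ] 236.1865779610582 [650.46283874 -99.07001852 140.        ] -3.5076883946325386
[656.99973989 -25.83304893 118.        ] [654.13533805 -63.01321345 118.        ] 37.29033965394773 -4.405429385130799
74 [653.98867164 -26.33025273] [281.47082938 106.33001022]
36 [651.73502945 -64.26336619] [281.35063588 151.58655774]
-36 [ 647.46497055 -136.13663381] [281.14704202 228.24591069]
-74 [ 645.21132836 -174.06974727] [281.05057785 264.56763591]
```

step_arm(delta_pos=[[-0.058, 0.18, 0], [-0.058, 0.18, 0], [-0.058, 0.18, 0], [-0.058, 0.18, 0], [-0.058, 0.18, 0], [-0.058, 0.18, 0], [-0.058, 0.18, 0], [-0.058, 0.18, 0]], spin=[-0.0352, -0.0352, -0.0352, -0.0352, -0.0352, -0.0352, -0.0352, -0.0352], gripper=0.3)

```text
time: 12.05
tool_pos: [556.0, 187.1, 240.2]
tcp_rot: [-180.0, 0.1, 35.8]
ft_force: [0.4, -0.3, 0.3]
finger_gap: 55.6
grip_force: 0.0
```

step_arm(delta_pos=[[0, 0, 0], [0, 0, 0], [0, 0, 0], [0, 0, 0]], spin=[0, 0, 0, 0])

```text
time: 12.55
tool_pos: [557.3, 185.2, 241.2]
tcp_rot: [-180.0, 0.0, 35.9]
ft_force: [0.2, -0.7, 0.9]
finger_gap: 55.5
grip_force: 0.0
```

```bash
python3 - <<'E'
from h import *
w=snap('wrist','w6.png');print(np.round(r.sense()['tool_pos'],1),r.sense()['tcp_rot'])
E
```

```text
[557.3 185.3 241.3] [-1.79999349e+02  8.55507587e-03  3.59244652e+01]
```

View pics/w6.png

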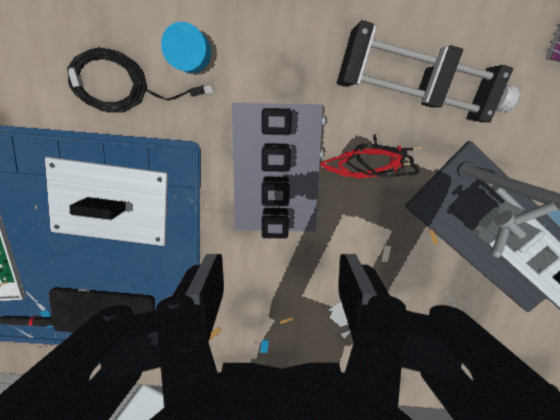

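The dock corners are at (233,103), (322,104), (317,231) and (235,230). The pack tops are at (276.5,121), (276,157), (275.5,190) and (275,223). The cover is on the mat at (108,200).

```bash
python3 - <<'E'
from h import *
w=load('wrist')
C=np.array([p2w(w,u,v,32)[:2] for u,v in((233,103),(322,104),(317.5,231),(234.5,231))]);print(C.round(1),C.mean(0),[np.linalg.norm(C[i]-C[i-1]).round(1) for i in range(4)])
l=(C[0]+C[1]-C[2]-C[3])/2;print('long ang',np.degrees(np.arctan2(l[1],l[0])))
P=np.array([p2w(w,u,v,72)[:2] for u,v in((276.5,121),(276,157),(275.5,190),(275,223))]);print(P.round(1),P.mean(0),np.diff(P,axis=0));l=P[0]-P[3];print(np.degrees(np.arctan2(l[1],l[0])))
C=np.array([p2w(w,u,v,9)[:2] for u,v in((50,160),(166,178),(164,244),(48,231))]);print('cover',C.mean(0))
E
```

```text
[[590.8 274. ]
 [647.5 194.1]
 [526.2 105.9]
 [465.8 189.1]] [557.60231444 190.78252613] [np.float64(151.1), np.float64(98.0), np.float64(150.0), np.float64(102.8)]
long ang 35.093077650753585
[[605.  224.6]
 [575.6 204. ]
 [546.8 184. ]
 [516.2 162.6]] [560.88799822 193.79458023] [[-29.44453481 -20.56684213]
 [-28.77214725 -20.04316206]
 [-30.61939759 -21.32998773]]
34.88571765177148
cover [390.9966617  338.83044019]
```

```bash
python3 - <<'E'
from h import *
import os
s=snap('top')
# initial top pixels still valid for dock
P=np.array([p2w(s,130+c[0]/3.3,150+c[1]/3.3,72)[:2] for c in((254,148),(280,183),(306,216),(332,250))]);print(P.round(1),P.mean(0));
w=load('wrist')
g=cv2.cvtColor(w['pixels'],cv2.COLOR_BGR2GRAY);
sub=g[100:240,225:325];m=((sub<40)*255).astype(np.uint8)
n,l,st,c=cv2.connectedComponentsWithStats(m)
for k in range(1,n):
    if st[k,4]>60: print(st[k]+[225,100,0,0,0],c[k]+[225,100],p2w(w,c[k][0]+225,c[k][1]+100,72)[:2].round(1))
D=np.array([557.5,190]);d=np.array([.818,.575])
for k in(57,19,-19,-57): print(k,D+k*d,w2p(w,[*(D+k*d),72]),w2p(w,[*(D+k*d),62]))
cv2.imwrite('pics/c1.png',cv2.resize(w['pixels'][90:245,220:335],None,fx=3.8,fy=3.8,interpolation=cv2.INTER_CUBIC))
cw=load('wrist')
E
```

```text
[[602.2 217.6]
 [570.2 195. ]
 [540.  172.4]
 [509.2 150.1]] [555.39908276 183.76198546]
[262 109  30  25 486] [276.57201646 120.95473251] [605.1 224.5]
[262 144  29  27 536] [276.04850746 156.33208955] [576.2 204.4]
[262 176  28  30 602] [275.97840532 189.66112957] [547.4 183.8]
[262 208  27  30 576] [275.39236111 220.79340278] [518.5 163.8]
57 [604.126 222.775] [277.44203827 122.83390265] [277.54279105 122.37666568]
19 [573.042 200.925] [276.99260569 160.72836507] [277.1026055  159.22900007]
-19 [541.958 179.075] [276.57238408 196.1598693 ] [276.69025707 193.75081123]
-57 [510.874 157.225] [276.17861521 229.36097831] [276.30318608 226.15639487]
```

View pics/c1.png

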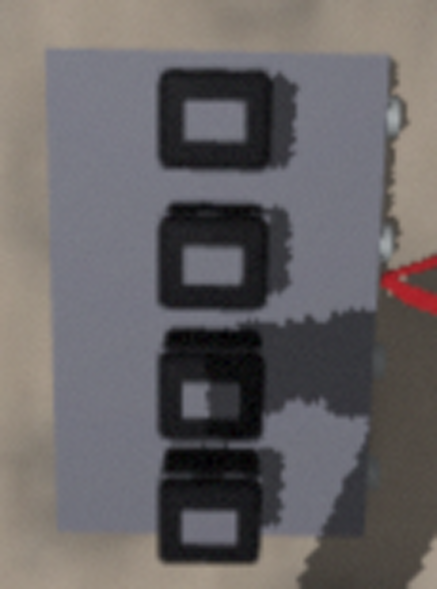

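step_arm(delta_pos=[[0.12, 0.1, -0.1], [0.116, 0.094, -0.15], [0, 0, -0.2], [0, 0, -0.2], [0, 0, -0.2], [0, 0, -0.155], [0, 0, 0], [0, 0, 0]], spin=[-0.0045, 0, 0, 0, 0, 0, 0, 0])

```text
time: 13.65
tool_pos: [605.2, 225.0, 42.0]
tcp_rot: [180.0, -0.1, 35.2]
ft_force: [0.4, -0.6, 0.2]
finger_gap: 55.2
grip_force: 0.0
```

step_arm(delta_pos=[[0, 0, 0], [0, 0, 0], [0, 0, 0], [0, 0, 0], [0, 0, 0]], spin=[0, 0, 0, 0, 0], gripper=-1, squeeze=80)

```text
time: 14.28
tool_pos: [606.0, 225.5, 43.1]
tcp_rot: [179.9, -0.2, 35.2]
ft_force: [-1.3, 0.9, 7.2]
finger_gap: 27.4
grip_force: 79.5
```

step_arm(delta_pos=[[0, 0, 0.04], [0, 0, 0.08], [0, 0, 0.12], [0, 0, 0.2], [0, 0, 0.2], [0, 0, 0.2], [0, 0, 0.05], [0, 0, 0]], spin=[0, 0, 0, 0, 0, 0, 0, 0])

```text
time: 15.28
tool_pos: [604.5, 224.9, 219.0]
tcp_rot: [180.0, -0.1, 35.2]
ft_force: [-0.5, 0.5, -0.6]
finger_gap: 27.1
grip_force: 82.6
```

```bash
python3 - <<'E'
from h import *
w=snap('wrist','w7.png');print(np.round(r.sense()['tool_pos'],1),r.sense()['tcp_rot'],r.sense()['finger_gap'])
E
```

```text
[603.8 224.7 217.3] [-1.79979072e+02  6.95263882e-02  3.51694612e+01] 27.49265216191516
```

View pics/w7.png

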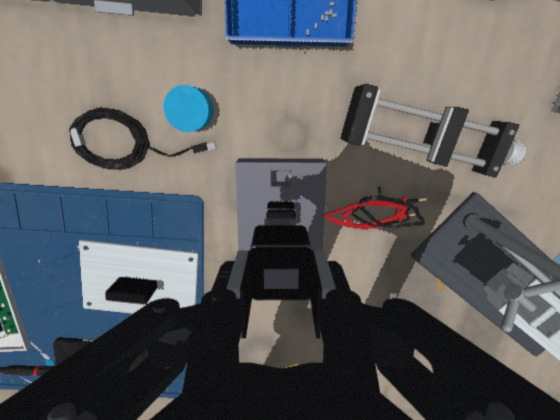

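The pack is held, out of the dock, with its label at (281,278). The empty socket is at (281,177).

```bash
python3 - <<'E'
from h import *
w=load('wrist');S=r.sense();t=S['tool_pos'];a=np.radians(S['tcp_rot'][2]);ex=np.array([np.cos(a),np.sin(a)]);ey=np.array([np.sin(a),-np.cos(a)])
for z in(246,242):
    q=p2w(w,281,278.5,z)[:2]-t[:2];print('pack rel ex,ey',q@ex,q@ey)
print('socket57',p2w(w,280.5,177.5,32))
E
python3 - <<'E'
import sys;sys.path.insert(0,'.')
from h import *
# crossbar height from w5 pose: rebuild camera from current wrist relative to tool
w=load('wrist');S=r.sense()
def T(p,yaw):
    c,s=np.cos(yaw),np.sin(yaw);M=np.eye(4);M[:3,:3]=[[c,s,0],[s,-c,0],[0,0,-1]];M[:3,3]=p;return M
X=w['camera_from_world']@T(S['tool_pos'],np.radians(S['tcp_rot'][2]))
w['camera_from_world']=X@np.linalg.inv(T([649.1,-101.7,239.7],np.radians(86.66)))
for z in(20,40,60,80,100,120): 
    q=p2w(w,316.5,150,z)[:2]-[650,-100.2];print(z,q@[.998,-.059])
E
```

```text
pack rel ex,ey -1.9467616367315013 0.8544788346506212
pack rel ex,ey -4.22865089509056 0.8596928326748658
socket57 [605.27688492 225.26430106  32.        ]
20 42.21315812286169
40 40.006768409786226
60 37.80037869671065
80 35.593988983635185
100 33.38759927055972
120 31.18120955748426
```

step_arm(delta_pos=[[0.02, -0.12, 0.03], [0.02, -0.2, 0], [0.02, -0.22, 0], [0.02, -0.25, 0], [0.03, -0.25, 0], [0.03, -0.25, 0], [0.03, -0.25, 0], [0.02, -0.22, 0]], spin=[0.0286, 0.0286, 0.0286, 0.0286, 0.0286, 0.0286, 0.0286, 0.0286])

```text
time: 16.32
tool_pos: [641.0, -128.7, 221.4]
tcp_rot: [-179.8, -0.0, 76.5]
ft_force: [0.6, -0.1, -1.3]
finger_gap: 27.7
grip_force: 82.6
```

step_arm(delta_pos=[[0.02, -0.16, 0], [0.004, -0.068, 0], [0, 0, 0], [0, 0, 0], [0, 0, 0]], spin=[0.0286, 0.0286, 0, 0, 0])

```text
time: 16.95
tool_pos: [646.9, -171.6, 223.9]
tcp_rot: [-180.0, -0.0, 86.6]
ft_force: [-0.0, 0.3, -0.8]
finger_gap: 27.4
grip_force: 82.6
```

```bash
python3 - <<'E'
from h import *
w=snap('wrist','w8.png');print(np.round(r.sense()['tool_pos'],1),r.sense()['tcp_rot'],r.sense()['finger_gap'])
E
```

```text
[ 647.  -171.7  224.2] [-1.79981185e+02 -1.13503414e-02  8.66638527e+01] 27.23446048396792
```

View pics/w8.png

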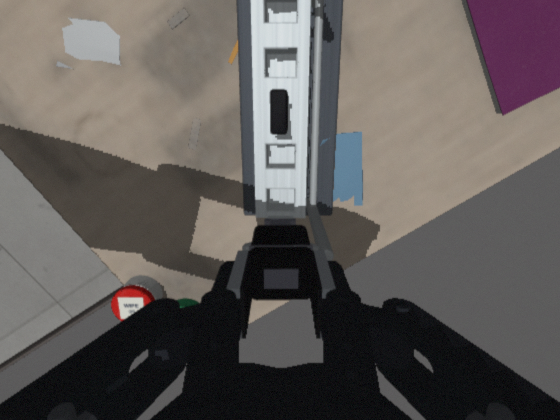

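All four pockets are visible at (282,11), (281.5,63), (281,156) and (281,197). The held pack's label is at (281,279).

```bash
python3 - <<'E'
from h import *
w=load('wrist');S=r.sense();t=S['tool_pos'];a=np.radians(S['tcp_rot'][2]);ex=np.array([np.cos(a),np.sin(a)]);ey=np.array([np.sin(a),-np.cos(a)])
for n,u,v,z in(('74',282,11,118),('36',281.5,63,118),('-36',281,156,118),('-74',281,197,118),('label',281,279,253)):
    q=p2w(w,u,v,z)[:2];print(n,q.round(1),'rel',((q-t[:2])@ex).round(1),((q-t[:2])@ey).round(1))
E
```

```text
74 [656.3 -29.3] rel 142.7 1.0
36 [653.9 -64.5] rel 107.4 0.7
-36 [ 649.5 -135.7] rel 36.0 0.3
-74 [ 647.4 -171.1] rel 0.6 0.4
label [ 647.3 -173.6] rel -1.9 0.4
```

```bash
python3 - <<'E'
from h import *
w=load('wrist');g=cv2.cvtColor(w['pixels'],cv2.COLOR_BGR2GRAY).astype(int)
p=g[:230,272:291].mean(1).round().astype(int);print(' '.join(f'{i}:{v}' for i,v in enumerate(p) if not 88<i<135))
for v in(63,156):print(v,g[v-8:v+9,245:320].mean(0).round().astype(int))
E
```

```text
0:71 1:78 2:91 3:101 4:102 5:102 6:102 7:102 8:102 9:103 10:106 11:114 12:147 13:195 14:214 15:216 16:216 17:216 18:216 19:216 20:216 21:211 22:197 23:200 24:215 25:217 26:217 27:217 28:216 29:217 30:217 31:217 32:217 33:217 34:217 35:217 36:217 37:217 38:217 39:217 40:217 41:217 42:217 43:217 44:217 45:216 46:205 47:170 48:126 49:89 50:73 51:72 52:73 53:80 54:93 55:102 56:103 57:103 58:109 59:127 60:158 61:196 62:215 63:217 64:216 65:216 66:217 67:217 68:216 69:216 70:216 71:216 72:216 73:216 74:216 75:215 76:205 77:190 78:202 79:214 80:215 81:215 82:215 83:215 84:215 85:214 86:214 87:213 88:194 135:122 136:119 137:122 138:132 139:166 140:204 141:208 142:199 143:171 144:124 145:115 146:145 147:181 148:203 149:205 150:205 151:205 152:205 153:205 154:205 155:205 156:204 157:204 158:204 159:203 160:204 161:203 162:192 163:155 164:106 165:99 166:99 167:111 168:147 169:186 170:202 171:204 172:204 173:204 174:204 175:204 176:203 177:203 178:203 179:203 180:203 181:203 182:203 183:202 184:202 185:202 186:201 187:192 188:182 189:191 190:197 191:198 192:197 193:197 194:197 195:197 196:197 19
[... 153 characters left out ...]
18:64 219:48 220:43 221:43 222:43 223:42 224:37 225:24 226:12 227:11 228:11 229:9
63 [ 84  84  85  85  85  84 106 193 216 219 218 215 212 209 209 211 216 211
 198 157  98  77  93 124 138 175 185 187 187 186 190 191 180 177 178 176
 174 172 175 178 181 180 177 177 177 179 181 181 180 179 160 160 184 203
 209 214 217 216 213 209 206 203 202 199 115  55  70  83  95 126 147 165
 175 159 143]
156 [ 78  78  77  78  79  77  78  81  97 173 202 205 204 204 206 206 204 205
 204 196 160 106  79  94 135 159 185 195 195 195 196 197 198 198 196 194
 194 195 195 195 196 192 191 192 195 197 198 198 196 167 163 195 204 208
 211 209 203 200 201 202 202 185  96  57  72  76 119 144 159 164 154 140
 116  83  76]
```

```bash
python3 - <<'E'
from h import *
w=load('wrist');S=r.sense();t=S['tool_pos'];a=np.radians(S['tcp_rot'][2]);ex=np.array([np.cos(a),np.sin(a)]);ey=np.array([np.sin(a),-np.cos(a)])
for v in(22.5,47.5,77.2,143.3,168.2,188):
    q=p2w(w,281,v,118)[:2]-t[:2];print(v,(q@ex).round(1))
for v,us in((63,(252,309,264.5,296)),(156,(254,307,265.5,295))):
    print(v,[((p2w(w,u,v,118)[:2]-t[:2])@ey).round(1) for u in us])
g=cv2.cvtColor(w['pixels'],cv2.COLOR_BGR2GRAY).astype(int)
p=g[262:300,276:286].mean(1).round().astype(int);print(p)
print(g[274:284,250:315].mean(0).round().astype(int))
E
```

```text
22.5 135.1
47.5 118.2
77.2 97.2
143.3 46.5
168.2 25.8
188 8.6
63 [np.float64(-22.0), np.float64(21.8), np.float64(-12.4), np.float64(11.8)]
156 [np.float64(-22.2), np.float64(22.0), np.float64(-12.6), np.float64(12.0)]
[10 12 12 11 10 12 23 40 50 51 51 51 52 52 52 51 51 52 51 52 51 52 51 52
 52 51 41 16  9 10  8 11 12 11  9 11 16 55]
[13 10 11 10 11 10 10 11 12 12 10  9 12 19 46 51 52 51 51 52 51 52 52 51
 51 51 52 52 52 52 52 51 52 53 52 51 51 52 52 52 52 51 51 52 52 52 52 49
 29 13 13 11 11 10 10 12 10  8 10  9 12 12 10  9 10]
```

The pack lines up with pocket −74 to within about 0.5 mm. I'm lowering it.

step_arm(delta_pos=[[-0.002, -0.003, -0.1], [0, 0, -0.15], [0, 0, -0.1], [0, 0, -0.03], [0, 0, 0], [0, 0, -0.02], [0, 0, -0.02], [0, 0, 0]], spin=[0, 0, 0, 0, 0, 0, 0, 0])

```text
time: 18.0
tool_pos: [646.6, -173.3, 140.3]
tcp_rot: [-180.0, 0.0, 86.6]
ft_force: [-0.2, 0.3, -1.0]
finger_gap: 27.3
grip_force: 82.6
```

step_arm(delta_pos=[[0, 0, -0.01], [0, 0, -0.01], [0, 0, 0]], spin=[0, 0, 0])

```text
time: 18.38
tool_pos: [646.5, -173.3, 136.1]
tcp_rot: [-180.0, -0.0, 86.6]
ft_force: [0.6, 0.2, -0.8]
finger_gap: 27.3
grip_force: 82.6
```

step_arm(delta_pos=[[0, 0, -0.015], [0, 0, -0.015], [0, 0, 0], [0, 0, 0]], spin=[0, 0, 0, 0])

```text
time: 18.88
tool_pos: [646.5, -173.3, 130.3]
tcp_rot: [-180.0, -0.0, 86.6]
ft_force: [-0.2, 0.4, -1.6]
finger_gap: 27.3
grip_force: 82.6
```

step_arm(delta_pos=[[0, 0, -0.01], [0, 0, 0], [0, 0, 0]], spin=[0, 0, 0])

```text
time: 19.25
tool_pos: [646.6, -173.4, 128.4]
tcp_rot: [-180.0, 0.0, 86.6]
ft_force: [-0.2, 0.8, 0.3]
finger_gap: 27.3
grip_force: 82.8
```

step_arm(delta_pos=[[0, 0, -0.005], [0, 0, 0], [0, 0, 0], [0, 0, 0], [0, 0, 0]], spin=[0, 0, 0, 0, 0], gripper=0.2)

```text
time: 19.88
tool_pos: [646.7, -173.3, 127.4]
tcp_rot: [180.0, 0.0, 86.6]
ft_force: [0.0, 0.8, -0.1]
finger_gap: 51.4
grip_force: 0.0
```

step_arm(delta_pos=[[0, 0, 0.08], [0, 0, 0.2], [0, 0, 0.25], [0, 0, 0.05], [0, 0, 0], [0, 0, 0]], spin=[0, 0, 0, 0, 0, 0])

```text
time: 20.62
tool_pos: [645.8, -173.1, 241.6]
tcp_rot: [-179.9, -0.0, 86.6]
ft_force: [0.3, -0.5, -0.7]
finger_gap: 50.9
grip_force: 0.0
```

step_arm(delta_pos=[[-0.03, 0.15, 0], [-0.045, 0.22, 0], [-0.05, 0.28, 0], [-0.05, 0.29, 0], [-0.05, 0.29, 0], [-0.05, 0.28, 0], [-0.05, 0.22, 0], [-0.032, 0.152, 0]], spin=[-0.0358, -0.0358, -0.0358, -0.0358, -0.0358, -0.0358, -0.0358, -0.0358], gripper=0.3)

```text
time: 21.62
tool_pos: [573.5, 205.1, 241.2]
tcp_rot: [-179.9, 0.2, 35.0]
ft_force: [0.3, 0.4, -0.5]
finger_gap: 55.6
grip_force: 0.0
```

step_arm(delta_pos=[[0, 0, -0.05], [0, 0, -0.15], [0, 0, -0.2], [0, 0, -0.1], [0, 0, 0], [0, 0, 0], [0, 0, 0], [0, 0, 0]], spin=[0, 0, 0, 0, 0, 0, 0, 0])

```text
time: 22.62
tool_pos: [576.0, 203.3, 144.8]
tcp_rot: [180.0, -0.1, 35.1]
ft_force: [-0.4, -0.7, 0.6]
finger_gap: 55.5
grip_force: 0.0
```

```bash
python3 - <<'E'
from h import *
w=snap('wrist');S=r.sense();print(np.round(S['tool_pos'],1),S['tcp_rot'])
D=np.array([605.5,225.2])
for k in(0,38,76,114): print(w2p(w,[*(D-k*np.array([.818,.575])),72 if k else 32]))
s=snap('top');o=np.zeros((420,800,3),np.uint8);o[:,:400]=cv2.resize(w['pixels'],(400,300),interpolation=cv2.INTER_AREA)[:300].copy() if 0 else np.vstack([cv2.resize(w['pixels'],(400,300)),np.zeros((120,400,3),np.uint8)])
o[:,400:]=cv2.convertScaleAbs(cv2.resize(s['pixels'][120:246,255:375],(400,420),interpolation=cv2.INTER_CUBIC),alpha=1.3)
cv2.imwrite('pics/w9.png',o)
E
```

```text
[575.8 203.2 144.5] [ 1.79964754e+02 -9.08719160e-02  3.50997798e+01]
[279.0672819  154.36147859]
[278.84681197 211.09103346]
[278.88398682 256.0692847 ]
[278.91810333 297.34722757]
```

View pics/w9.png

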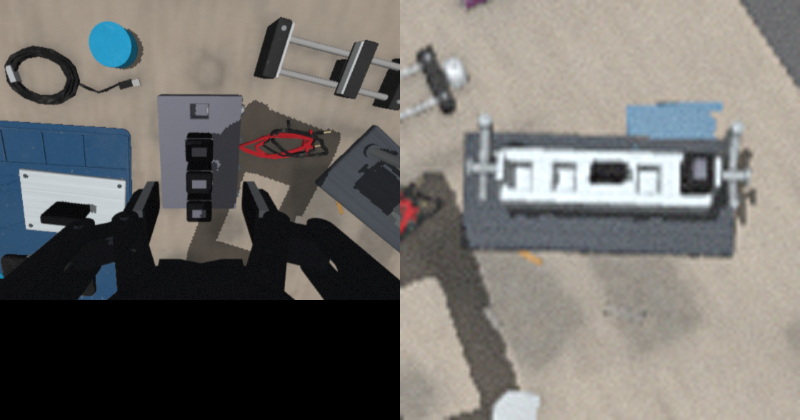

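One pack is seated in the rightmost pocket and the rack hangs on both hooks. The labels match the prediction: (280,211) seen against (279,211).

step_arm(delta_pos=[[-0.006, 0, -0.15], [0, 0, -0.2], [0, 0, -0.1], [0, 0, -0.06], [0, 0, 0], [0, 0, 0]], spin=[0, 0, 0, 0, 0, 0])

```text
time: 23.48
tool_pos: [575.2, 203.4, 43.0]
tcp_rot: [180.0, -0.1, 35.1]
ft_force: [-0.1, -0.1, 0.0]
finger_gap: 55.6
grip_force: 0.0
```

step_arm(delta_pos=[[0, 0, 0], [0, 0, 0], [0, 0, 0], [0, 0, 0], [0, 0, 0]], spin=[0, 0, 0, 0, 0], gripper=-1)

```text
time: 24.1
tool_pos: [575.1, 203.5, 43.0]
tcp_rot: [180.0, -0.1, 35.1]
ft_force: [-1.3, 0.2, 6.0]
finger_gap: 27.1
grip_force: 79.4
```

step_arm(delta_pos=[[0, 0, 0.04], [0, 0, 0.08], [0, 0, 0.12], [0, 0, 0.2], [0, 0, 0.2], [0, 0, 0.2], [0, 0, 0.06], [0, 0, 0]], spin=[0, 0, 0, 0, 0, 0, 0, 0])

```text
time: 25.1
tool_pos: [574.4, 203.2, 222.2]
tcp_rot: [180.0, -0.1, 35.1]
ft_force: [0.6, 0.4, -1.5]
finger_gap: 27.5
grip_force: 82.3
```

step_arm(delta_pos=[[0.03, -0.13, 0], [0.045, -0.2, 0], [0.055, -0.25, 0], [0.055, -0.25, 0], [0.055, -0.25, 0], [0.055, -0.25, 0], [0.045, -0.22, 0], [0.032, -0.143, 0]], spin=[0.0358, 0.0358, 0.0358, 0.0358, 0.0358, 0.0358, 0.0358, 0.0358])

```text
time: 26.1
tool_pos: [647.2, -137.6, 218.2]
tcp_rot: [-179.7, -0.0, 86.8]
ft_force: [0.3, 0.6, 0.9]
finger_gap: 27.6
grip_force: 82.3
```

step_arm(delta_pos=[[0, 0, 0], [0, 0, -0.1], [0, 0, -0.1], [0, 0, 0], [0, 0, 0], [0, 0, 0]], spin=[0, 0, 0, 0, 0, 0])

```text
time: 26.85
tool_pos: [649.0, -135.4, 182.5]
tcp_rot: [179.9, 0.0, 86.7]
ft_force: [-0.6, -0.1, -0.3]
finger_gap: 27.3
grip_force: 82.3
```

step_arm(delta_pos=[[0, 0, -0.1], [0, 0, -0.04], [0, 0, 0], [0, 0, -0.02], [0, 0, -0.02], [0, 0, -0.01], [0, 0, 0]], spin=[0, 0, 0, 0, 0, 0, 0])

```text
time: 27.72
tool_pos: [648.3, -135.5, 143.2]
tcp_rot: [-180.0, -0.0, 86.6]
ft_force: [0.7, 0.1, -0.6]
finger_gap: 27.0
grip_force: 82.3
```

step_arm(delta_pos=[[0, 0, -0.02], [0, 0, -0.02], [0, 0, -0.02], [0, 0, 0], [0, 0, 0]], spin=[0, 0, 0, 0, 0])

```text
time: 28.35
tool_pos: [648.5, -135.5, 131.4]
tcp_rot: [180.0, 0.0, 86.7]
ft_force: [0.4, 1.3, -0.6]
finger_gap: 27.1
grip_force: 82.3
```

step_arm(delta_pos=[[0, 0, -0.01], [0, 0, -0.005], [0, 0, 0], [0, 0, 0]], spin=[0, 0, 0, 0])

```text
time: 28.85
tool_pos: [648.5, -135.5, 128.4]
tcp_rot: [180.0, -0.0, 86.6]
ft_force: [0.3, 0.2, -0.9]
finger_gap: 26.9
grip_force: 82.4
```

step_arm(delta_pos=[[0, 0, -0.005], [0, 0, 0], [0, 0, 0]], spin=[0, 0, 0])

```text
time: 29.22
tool_pos: [648.4, -135.6, 128.1]
tcp_rot: [180.0, 0.0, 86.6]
ft_force: [-3.0, 0.8, 5.4]
finger_gap: 27.7
grip_force: 83.0
```

step_arm(delta_pos=[[0, 0, 0], [0, 0, 0], [0, 0, 0], [0, 0, 0]], spin=[0, 0, 0, 0], gripper=0.2)

```text
time: 29.72
tool_pos: [648.4, -135.5, 127.3]
tcp_rot: [-180.0, -0.0, 86.6]
ft_force: [0.6, 0.5, -0.8]
finger_gap: 51.4
grip_force: 0.0
```

step_arm(delta_pos=[[0, 0, 0.08], [0, 0, 0.2], [0, 0, 0.2], [0, 0, 0], [0, 0, 0]], spin=[0, 0, 0, 0, 0])

```text
time: 30.35
tool_pos: [648.6, -135.6, 224.1]
tcp_rot: [179.9, 0.0, 86.6]
ft_force: [0.0, 0.1, 0.4]
finger_gap: 51.4
grip_force: 0.0
```

step_arm(delta_pos=[[-0.04, 0.126, 0], [-0.07, 0.2, 0], [-0.076, 0.23, 0], [-0.076, 0.23, 0], [-0.076, 0.23, 0], [-0.076, 0.23, 0], [-0.07, 0.2, 0], [-0.04, 0.14, 0]], spin=[-0.0358, -0.0358, -0.0358, -0.0358, -0.0358, -0.0358, -0.0358, -0.0358], gripper=0.3)

```text
time: 31.35
tool_pos: [541.9, 183.3, 221.8]
tcp_rot: [-179.9, 0.1, 35.0]
ft_force: [0.3, 0.3, 0.6]
finger_gap: 55.5
grip_force: 0.0
```

step_arm(delta_pos=[[0, 0, 0], [0, 0, -0.15], [0, 0, -0.2], [0, 0, -0.15], [0, 0, 0], [0, 0, 0], [0, 0, 0]], spin=[0, 0, 0, 0, 0, 0, 0])

```text
time: 32.22
tool_pos: [545.0, 181.7, 125.4]
tcp_rot: [179.9, -0.2, 35.1]
ft_force: [-0.2, 1.2, -0.1]
finger_gap: 55.4
grip_force: 0.0
```

step_arm(delta_pos=[[-0.004, 0, -0.1], [0, 0, -0.2], [0, 0, -0.11], [0, 0, 0], [0, 0, 0]], spin=[0, 0, 0, 0, 0])

```text
time: 32.85
tool_pos: [543.3, 181.8, 42.1]
tcp_rot: [180.0, -0.1, 35.1]
ft_force: [1.0, -0.1, -0.3]
finger_gap: 55.7
grip_force: 0.0
```

step_arm(delta_pos=[[0, 0, 0], [0, 0, 0], [0, 0, 0], [0, 0, 0], [0, 0, 0]], spin=[0, 0, 0, 0, 0], gripper=-1)

```text
time: 33.48
tool_pos: [544.2, 182.1, 43.2]
tcp_rot: [179.9, -0.2, 35.1]
ft_force: [-0.8, 0.2, 6.0]
finger_gap: 27.5
grip_force: 79.4
```

step_arm(delta_pos=[[0, 0, 0.04], [0, 0, 0.08], [0, 0, 0.12], [0, 0, 0.2], [0, 0, 0.2], [0, 0, 0.2], [0, 0, 0.06], [0, 0, 0]], spin=[0, 0, 0, 0, 0, 0, 0, 0])

```text
time: 34.48
tool_pos: [543.2, 181.7, 222.1]
tcp_rot: [180.0, -0.1, 35.1]
ft_force: [0.3, -1.6, 0.3]
finger_gap: 27.5
grip_force: 82.3
```

step_arm(delta_pos=[[0.04, -0.1, 0], [0.07, -0.15, 0], [0.08, -0.18, 0], [0.08, -0.18, 0], [0.08, -0.18, 0], [0.08, -0.18, 0], [0.07, -0.15, 0], [0.049, -0.103, 0]], spin=[0.0358, 0.0358, 0.0358, 0.0358, 0.0358, 0.0358, 0.0358, 0.0358])

```text
time: 35.48
tool_pos: [651.7, -64.3, 218.0]
tcp_rot: [-179.7, -0.0, 86.8]
ft_force: [0.6, 0.2, -0.5]
finger_gap: 27.4
grip_force: 82.3
```

step_arm(delta_pos=[[0, 0, 0], [0, 0, -0.1], [0, 0, -0.1], [0, 0, 0], [0, 0, 0], [0, 0, 0]], spin=[0, 0, 0, 0, 0, 0])

```text
time: 36.22
tool_pos: [653.2, -62.8, 182.5]
tcp_rot: [179.9, 0.0, 86.7]
ft_force: [-0.2, -0.6, -0.5]
finger_gap: 27.1
grip_force: 82.3
```

step_arm(delta_pos=[[0, -0.002, -0.1], [0, 0, -0.04], [0, 0, 0], [0, 0, -0.02], [0, 0, -0.02], [0, 0, -0.01], [0, 0, 0]], spin=[0, 0, 0, 0, 0, 0, 0])

```text
time: 37.1
tool_pos: [652.6, -63.3, 143.2]
tcp_rot: [-180.0, -0.0, 86.6]
ft_force: [-0.0, 0.4, -0.3]
finger_gap: 27.4
grip_force: 82.3
```

step_arm(delta_pos=[[0, 0, -0.02], [0, 0, -0.02], [0, 0, -0.02], [0, 0, 0], [0, 0, 0]], spin=[0, 0, 0, 0, 0])

```text
time: 37.72
tool_pos: [652.7, -63.3, 131.4]
tcp_rot: [180.0, -0.0, 86.6]
ft_force: [0.1, -1.1, -1.3]
finger_gap: 27.3
grip_force: 82.3
```

step_arm(delta_pos=[[0, 0, -0.01], [0, 0, -0.01], [0, 0, 0], [0, 0, 0]], spin=[0, 0, 0, 0])

```text
time: 38.22
tool_pos: [652.8, -63.3, 128.4]
tcp_rot: [180.0, 0.0, 86.7]
ft_force: [-3.6, 0.7, 5.0]
finger_gap: 27.2
grip_force: 83.1
```

step_arm(delta_pos=[[0, 0, 0], [0, 0, 0], [0, 0, 0], [0, 0, 0]], spin=[0, 0, 0, 0], gripper=0.2)

```text
time: 38.72
tool_pos: [652.6, -63.3, 127.3]
tcp_rot: [-180.0, -0.0, 86.6]
ft_force: [-0.1, 0.3, 0.7]
finger_gap: 51.4
grip_force: 0.0
```

step_arm(delta_pos=[[0, 0, 0.08], [0, 0, 0.2], [0, 0, 0.2], [0, 0, 0], [0, 0, 0]], spin=[0, 0, 0, 0, 0])

```text
time: 39.35
tool_pos: [652.8, -63.3, 224.1]
tcp_rot: [179.9, 0.0, 86.6]
ft_force: [-0.5, -0.1, -0.2]
finger_gap: 51.0
grip_force: 0.0
```

step_arm(delta_pos=[[-0.05, 0.08, 0], [-0.09, 0.14, 0], [-0.1, 0.16, 0], [-0.11, 0.18, 0], [-0.11, 0.18, 0], [-0.1, 0.16, 0], [-0.09, 0.14, 0], [-0.055, 0.074, 0]], spin=[-0.0358, -0.0358, -0.0358, -0.0358, -0.0358, -0.0358, -0.0358, -0.0358], gripper=0.3)

```text
time: 40.35
tool_pos: [509.8, 160.7, 221.9]
tcp_rot: [-179.9, 0.1, 35.0]
ft_force: [0.6, -0.3, -0.3]
finger_gap: 55.5
grip_force: 0.0
```

step_arm(delta_pos=[[0, 0, 0], [0, 0, -0.15], [0, 0, -0.2], [0, 0, -0.15], [0, 0, 0], [0, 0, 0], [0, 0, 0]], spin=[0, 0, 0, 0, 0, 0, 0])

```text
time: 41.22
tool_pos: [513.0, 159.5, 125.3]
tcp_rot: [179.9, -0.2, 35.1]
ft_force: [-0.6, 0.1, 1.0]
finger_gap: 55.5
grip_force: 0.0
```

step_arm(delta_pos=[[-0.004, 0, -0.1], [0, 0, -0.2], [0, 0, -0.11], [0, 0, 0], [0, 0, 0]], spin=[0, 0, 0, 0, 0])

```text
time: 41.85
tool_pos: [512.2, 159.8, 43.3]
tcp_rot: [179.9, -0.1, 35.1]
ft_force: [0.2, 0.2, -0.2]
finger_gap: 55.6
grip_force: 0.0
```

step_arm(delta_pos=[[0, 0, 0], [0, 0, 0], [0, 0, 0], [0, 0, 0], [0, 0, 0]], spin=[0, 0, 0, 0, 0], gripper=-1)

```text
time: 42.48
tool_pos: [512.3, 159.9, 43.4]
tcp_rot: [179.9, -0.2, 35.1]
ft_force: [-1.9, 0.1, 6.6]
finger_gap: 27.4
grip_force: 79.1
```

step_arm(delta_pos=[[0, 0, 0.04], [0, 0, 0.08], [0, 0, 0.12], [0, 0, 0.2], [0, 0, 0.2], [0, 0, 0.2], [0, 0, 0.06], [0, 0, 0]], spin=[0, 0, 0, 0, 0, 0, 0, 0])

```text
time: 43.48
tool_pos: [511.2, 159.6, 222.2]
tcp_rot: [180.0, -0.1, 35.1]
ft_force: [0.4, 0.1, -0.9]
finger_gap: 27.3
grip_force: 82.4
```

step_arm(delta_pos=[[0.05, -0.07, 0], [0.09, -0.12, 0], [0.1, -0.13, 0], [0.12, -0.15, 0], [0.12, -0.15, 0], [0.1, -0.13, 0], [0.09, -0.12, 0], [0.049, -0.058, 0]], spin=[0.0358, 0.0358, 0.0358, 0.0358, 0.0358, 0.0358, 0.0358, 0.0358])

```text
time: 44.48
tool_pos: [653.9, -27.6, 218.0]
tcp_rot: [-179.7, -0.0, 86.8]
ft_force: [0.2, -0.0, 0.3]
finger_gap: 27.4
grip_force: 82.4
```

step_arm(delta_pos=[[0, 0, 0], [0, 0, -0.1], [0, 0, -0.1], [0, 0, 0], [0, 0, 0], [0, 0, 0]], spin=[0, 0, 0, 0, 0, 0])

```text
time: 45.22
tool_pos: [655.2, -26.1, 182.5]
tcp_rot: [179.9, 0.0, 86.7]
ft_force: [-1.1, 0.5, -1.0]
finger_gap: 27.3
grip_force: 82.4
```

step_arm(delta_pos=[[0, 0.003, -0.1], [0, 0, -0.04], [0, 0, 0], [0, 0, -0.02], [0, 0, -0.02], [0, 0, -0.01], [0, 0, 0]], spin=[0, 0, 0, 0, 0, 0, 0])

```text
time: 46.1
tool_pos: [654.5, -25.5, 143.2]
tcp_rot: [-180.0, -0.0, 86.6]
ft_force: [-0.8, -0.4, -0.4]
finger_gap: 27.4
grip_force: 82.4
```

step_arm(delta_pos=[[0, 0, -0.02], [0, 0, -0.02], [0, 0, -0.02], [0, 0, 0], [0, 0, 0]], spin=[0, 0, 0, 0, 0])

```text
time: 46.72
tool_pos: [654.7, -25.5, 131.4]
tcp_rot: [180.0, -0.0, 86.6]
ft_force: [-0.9, 0.7, -0.1]
finger_gap: 27.2
grip_force: 82.4
```

step_arm(delta_pos=[[0, 0, -0.01], [0, 0, -0.01], [0, 0, 0], [0, 0, 0]], spin=[0, 0, 0, 0])

```text
time: 47.22
tool_pos: [654.8, -25.6, 128.6]
tcp_rot: [180.0, 0.0, 86.6]
ft_force: [-3.4, -0.3, 6.7]
finger_gap: 27.5
grip_force: 83.3
```

step_arm(delta_pos=[[0, 0, 0], [0, 0, 0], [0, 0, 0], [0, 0, 0]], spin=[0, 0, 0, 0], gripper=0.2)

```text
time: 47.72
tool_pos: [654.6, -25.5, 127.2]
tcp_rot: [-180.0, 0.0, 86.6]
ft_force: [-0.0, 0.0, 0.2]
finger_gap: 51.1
grip_force: 0.0
```

step_arm(delta_pos=[[0, 0, 0.08], [0, 0, 0.2], [0, 0, 0.2], [0, 0, 0], [0, 0, 0]], spin=[0, 0, 0, 0, 0])

```text
time: 48.35
tool_pos: [654.8, -25.6, 224.1]
tcp_rot: [179.9, 0.0, 86.6]
ft_force: [0.1, 0.3, -0.4]
finger_gap: 51.3
grip_force: 0.0
```

step_arm(delta_pos=[[-0.1, 0.14, 0], [-0.14, 0.19, 0], [-0.15, 0.2, 0], [-0.15, 0.2, 0], [-0.15, 0.2, 0], [-0.15, 0.2, 0], [-0.15, 0.2, 0], [-0.14, 0.2, 0]], spin=[0.018, 0.018, 0.018, 0.018, 0.018, 0.018, 0.018, 0.018], gripper=0.2)

```text
time: 49.35
tool_pos: [426.7, 281.2, 222.0]
tcp_rot: [-179.9, 0.0, 112.7]
ft_force: [0.8, 0.3, 1.5]
finger_gap: 51.3
grip_force: 0.0
```

step_arm(delta_pos=[[-0.12, 0.18, 0], [-0.07, 0.11, 0], [0, 0, 0], [0, 0, 0], [0, 0, 0], [0, 0, 0]], spin=[0.018, 0.018, 0, 0, 0, 0])

```text
time: 50.1
tool_pos: [391.1, 337.8, 223.3]
tcp_rot: [-180.0, 0.0, 119.0]
ft_force: [-0.3, -0.9, -0.3]
finger_gap: 51.7
grip_force: 0.0
```

```bash
python3 - <<'E'
from h import *
w=snap('wrist');s=snap('top');S=r.sense();print(np.round(S['tool_pos'],1),S['tcp_rot'])
o=np.zeros((600,800,3),np.uint8);o[:420,:560]=w['pixels']
o[420:600,:400]=cv2.convertScaleAbs(cv2.resize(s['pixels'][130:220,190:390],(400,180),interpolation=cv2.INTER_CUBIC),alpha=1.3)
c=s['pixels'][160:310,100:300];o[420:600,500:740]=cv2.resize(c,(240,180))
cv2.imwrite('pics/w10.png',o)
g=cv2.cvtColor(w['pixels'],cv2.COLOR_BGR2GRAY);m=((g>150)*255).astype(np.uint8)
n,l,st,c=cv2.connectedComponentsWithStats(m)
for k in range(1,n):
    if st[k,4]>1500:
        h=cv2.findContours((l==k).astype(np.uint8),cv2.RETR_EXTERNAL,cv2.CHAIN_APPROX_NONE)[0][0]
        q=np.array([p2w(w,*p[0],9)[:2] for p in h],np.float32);print(st[k],c[k],cv2.minAreaRect(q))
E
```

```text
[391.  338.  223.4] [1.79997901e+02 4.53363588e-03 1.18982397e+02]
[ 121    0  154   59 2488] [183.81672026  25.79903537] ((237.62245178222656, 439.8082275390625), (150.4854278564453, 55.925838470458984), 37.845558166503906)
[  353     0   179   316 34882] [441.21535462 129.53887392] ((553.280517578125, 417.8233642578125), (182.6902618408203, 381.19549560546875), 30.993288040161133)
[  10   41   93  209 9168] [ 56.1883726  147.37390925] ((153.54824829101562, 230.86953735351562), (62.583412170410156, 240.92520141601562), 31.218965530395508)
[ 213  134   86   91 5833] [255.07920453 173.16749529] ((369.8351745605469, 315.1820068359375), (100.87836456298828, 108.4577865600586), 29.9124755859375)
[   0  181   43   74 2231] [ 16.46212461 218.79740027] ((138.6781768798828, 124.95437622070312), (49.78033447265625, 98.86444091796875), 14.653672218322754)
```

View pics/w10.png

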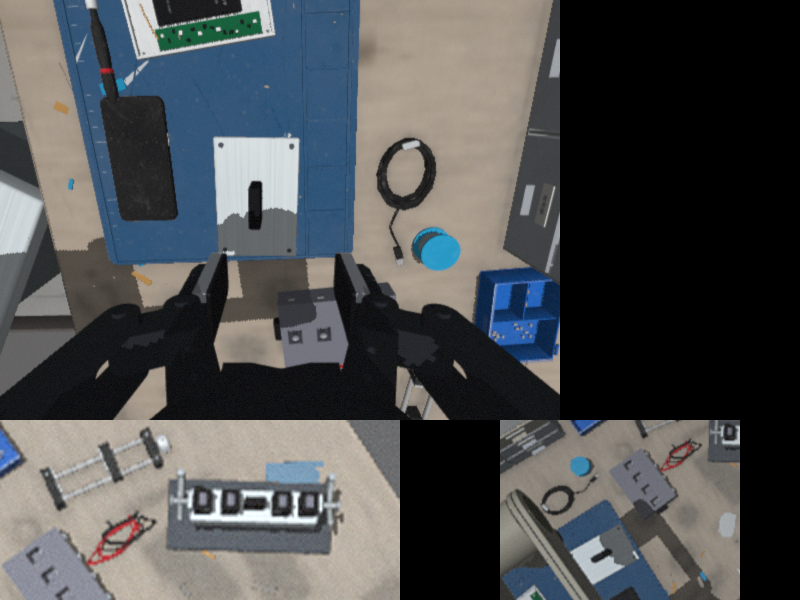

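All four packs stand in the rack, which hangs on both hooks. The cover corners are at (214,138), (299,138), (296.5,256) and (215.5,255), and its grip bar is at (255,204).

```bash
python3 - <<'E'
from h import *
w=load('wrist');S=r.sense();t=S['tool_pos'];a=np.radians(S['tcp_rot'][2]);ex=np.array([np.cos(a),np.sin(a)]);ey=np.array([np.sin(a),-np.cos(a)])
C=np.array([p2w(w,u,v,9)[:2] for u,v in((213.5,137.5),(299,137.5),(296.5,256),(215.5,255))]);print(C.mean(0),[np.linalg.norm(C[i]-C[i-1]).round(1) for i in range(4)])
l=(C[0]+C[1]-C[2]-C[3])/2;print('long',np.degrees(np.arctan2(l[1],l[0])),'rel',(C.mean(0)-t[:2])@ex,(C.mean(0)-t[:2])@ey)
for u in((250,262),):print([((p2w(w,x,190,47)[:2]-t[:2])@ey).round(1) for x in u])
s=load('top');g=cv2.cvtColor(w['pixels'],cv2.COLOR_BGR2GRAY).astype(int)
print('col',[(v,int(g[v,225:245].mean())) for v in list(range(132,142))+list(range(246,262))])
print('row',[(u,int(g[150:170,u].mean())) for u in list(range(208,220))+list(range(292,304))])
print('bar',[(v,int(g[v,252:260].mean())) for v in range(176,232,2)])
E
```

```text
[381.11275826 294.45524937] [np.float64(148.4), np.float64(98.3), np.float64(149.7), np.float64(104.2)]
long 117.61862398287728 rel -33.29014469348042 -29.783595494000963
[np.float64(-33.2), np.float64(-20.2)]
col [(132, 80), (133, 80), (134, 80), (135, 82), (136, 108), (137, 162), (138, 206), (139, 218), (140, 219), (141, 219), (246, 102), (247, 100), (248, 97), (249, 96), (250, 105), (251, 130), (252, 150), (253, 148), (254, 131), (255, 103), (256, 77), (257, 68), (258, 70), (259, 75), (260, 82), (261, 92)]
row [(208, 79), (209, 80), (210, 80), (211, 80), (212, 80), (213, 92), (214, 156), (215, 201), (216, 211), (217, 215), (218, 217), (219, 216), (292, 217), (293, 216), (294, 218), (295, 220), (296, 221), (297, 214), (298, 167), (299, 102), (300, 79), (301, 78), (302, 78), (303, 75)]
bar [(176, 214), (178, 213), (180, 177), (182, 23), (184, 13), (186, 13), (188, 22), (190, 27), (192, 27), (194, 27), (196, 26), (198, 25), (200, 26), (202, 26), (204, 27), (206, 25), (208, 27), (210, 26), (212, 21), (214, 22), (216, 15), (218, 13), (220, 9), (222, 13), (224, 13), (226, 12), (228, 21), (230, 88)]
```

The cover was knocked about 45 mm and is now centred at (381,294.5) with its long axis at 117.6°. I'm going to it.

step_arm(delta_pos=[[-0.02, -0.1, 0], [-0.03, -0.118, -0.1], [0, 0, -0.2], [0, 0, -0.2], [0, 0, -0.1], [0, 0, 0], [0, 0, 0], [0, 0, 0]], spin=[-0.0078, 0, 0, 0, 0, 0, 0, 0])

```text
time: 51.2
tool_pos: [381.7, 295.5, 105.0]
tcp_rot: [179.8, -0.0, 117.6]
ft_force: [0.9, 0.3, -0.1]
finger_gap: 51.0
grip_force: 0.0
```

```bash
python3 - <<'E'
from h import *
w=snap('wrist');S=r.sense();t=S['tool_pos'];a=np.radians(S['tcp_rot'][2]);ex=np.array([np.cos(a),np.sin(a)]);ey=np.array([np.sin(a),-np.cos(a)])
print(t,S['tcp_rot'])
g=cv2.cvtColor(w['pixels'],cv2.COLOR_BGR2GRAY).astype(int)
for q in((0,50),(0,-25),(50,75),(-50,75)):pass
def px(e,f,z): return w2p(w,[*(t[:2]+e*ex+f*ey),z]).round(1)
print('pred corners',px(75,-50,9),px(75,50,9),'bar top',px(25,-7,47),px(25,7,47),px(-25,7,47))
v0=int(px(75,0,9)[1]);u=int(px(75,-50,9)[0]);print('top edge',[(v,int(g[v,230:330].mean())) for v in range(max(v0-15,0),v0+15)])
for e in(60,40):
  vv=int(px(e,0,9)[1]);a_,b_=px(e,-50,9)[0],px(e,50,9)[0]
  for c in(a_,b_): print('side',e,vv,c,[(x,int(g[vv-2:vv+3,x].mean())) for x in range(int(c)-8,int(c)+9)])
vb=int(px(10,0,47)[1]);print('bar',vb,[(x,int(g[vb,x])) for x in range(245,320,2)])
E
```

```text
[381.53283351 295.42039286 104.81311818] [ 1.79864344e+02 -1.00912924e-02  1.17641450e+02]
pred corners [215.  106.8] [345.1 106.9] bar top [270.1 181.4] [290.1 181.4] [289.4 246.9]
top edge [(91, 81), (92, 80), (93, 80), (94, 80), (95, 80), (96, 81), (97, 81), (98, 81), (99, 81), (100, 81), (101, 83), (102, 86), (103, 87), (104, 87), (105, 87), (106, 87), (107, 95), (108, 140), (109, 196), (110, 217), (111, 224), (112, 224), (113, 224), (114, 224), (115, 224), (116, 224), (117, 223), (118, 221), (119, 220), (120, 221)]
side 60 126 216.1 [(208, 82), (209, 81), (210, 81), (211, 80), (212, 82), (213, 83), (214, 87), (215, 123), (216, 185), (217, 216), (218, 220), (219, 221), (220, 223), (221, 224), (222, 224), (223, 219), (224, 210)]
side 60 126 343.9 [(335, 222), (336, 223), (337, 224), (338, 224), (339, 226), (340, 223), (341, 192), (342, 132), (343, 90), (344, 83), (345, 82), (346, 82), (347, 79), (348, 66), (349, 70), (350, 79), (351, 80)]
side 40 152 217.5 [(209, 82), (210, 82), (211, 81), (212, 82), (213, 84), (214, 84), (215, 83), (216, 95), (217, 159), (218, 195), (219, 214), (220, 218), (221, 219), (222, 221), (223, 222), (224, 222), (225, 221)]
side 40 152 342.5 [(334, 222), (335, 224), (336, 224), (337, 225), (338, 226), (339, 222), (340, 192), (341, 113), (342, 79), (343, 77), (344, 79), (345, 81), (346, 80), (347, 78), (348, 65), (349, 71), (350, 79)]
bar 201 [(245, 219), (247, 224), (249, 216), (251, 218), (253, 221), (255, 221), (257, 213), (259, 217), (261, 221), (263, 219), (265, 223), (267, 216), (269, 168), (271, 31), (273, 29), (275, 32), (277, 30), (279, 28), (281, 28), (283, 29), (285, 31), (287, 23), (289, 161), (291, 221), (293, 219), (295, 220), (297, 220), (299, 218), (301, 222), (303, 223), (305, 215), (307, 221), (309, 220), (311, 219), (313, 220), (315, 220), (317, 222), (319, 223)]
```

step_arm(delta_pos=[[0, -0.008, -0.15], [0, 0, -0.15], [0, 0, -0.1], [0, 0, -0.045], [0, 0, 0], [0, 0, 0]], spin=[0, 0, 0, 0, 0, 0])

```text
time: 52.0
tool_pos: [381.5, 293.8, 15.6]
tcp_rot: [179.9, -0.0, 117.6]
ft_force: [-0.2, -0.3, 0.6]
finger_gap: 51.2
grip_force: 0.0
```

step_arm(delta_pos=[[0, 0, 0], [0, 0, 0], [0, 0, 0], [0, 0, 0], [0, 0, 0], [0, 0, 0]], spin=[0, 0, 0, 0, 0, 0], gripper=-1, squeeze=90)

```text
time: 52.75
tool_pos: [381.1, 293.6, 15.3]
tcp_rot: [179.9, -0.0, 117.6]
ft_force: [-1.4, -1.1, 6.3]
finger_gap: 11.1
grip_force: 88.9
```

step_arm(delta_pos=[[0, 0, 0.1], [0, 0, 0.2], [0, 0, 0.2], [0, 0, 0.1], [0, 0, 0], [0, 0, 0]], spin=[0, 0, 0, 0, 0, 0])

```text
time: 53.5
tool_pos: [379.8, 292.8, 132.9]
tcp_rot: [-179.9, 0.0, 117.6]
ft_force: [0.0, -0.6, -2.4]
finger_gap: 11.2
grip_force: 88.7
```

step_arm(delta_pos=[[0.04, -0.05, 0], [0.05, -0.08, 0], [0.06, -0.08, 0], [0.06, -0.09, 0], [0.06, -0.09, 0], [0.06, -0.09, 0], [0.06, -0.09, 0], [0.054, -0.075, 0]], spin=[-0.0458, -0.0458, -0.0458, -0.0458, -0.0458, -0.0458, -0.0458, -0.0458])

```text
time: 54.5
tool_pos: [468.5, 163.2, 132.2]
tcp_rot: [-179.9, 0.2, 51.4]
ft_force: [-0.1, 0.7, -2.5]
finger_gap: 11.1
grip_force: 88.6
```

step_arm(delta_pos=[[0.05, -0.07, 0], [0.03, -0.05, -0.1], [0, 0, -0.15], [0, 0, -0.1], [0, 0, 0], [0, 0, 0], [0, 0, 0]], spin=[-0.0458, -0.046, 0, 0, 0, 0, 0])

```text
time: 55.38
tool_pos: [486.2, 140.5, 65.4]
tcp_rot: [180.0, -0.1, 35.2]
ft_force: [-0.3, -0.1, -3.4]
finger_gap: 11.1
grip_force: 88.6
```

```bash
python3 - <<'E'
from h import *
w=snap('wrist','w11.png');S=r.sense();t=S['tool_pos'];a=np.radians(S['tcp_rot'][2]);ex=np.array([np.cos(a),np.sin(a)]);ey=np.array([np.sin(a),-np.cos(a)])
print(t,S['tcp_rot'],S['finger_gap'])
D=np.array([558.2,191.7]);ct=t[2]-12.3+6
b=np.radians(35.1);dx=np.array([np.cos(b),np.sin(b)]);dy=np.array([np.sin(b),-np.cos(b)])
print('dock corners',[w2p(w,[*(D+e*dx+f*dy),32]).round(1) for e,f in((75,-50),(75,50),(0,-50),(0,50),(-75,-50),(-75,50))])
print('cover',[w2p(w,[*(t[:2]+e*ex+f*ey),ct]).round(1) for e,f in((75,-50),(75,50),(20,-50),(20,50))])
g=cv2.cvtColor(w['pixels'],cv2.COLOR_BGR2GRAY).astype(int)
np.set_printoptions(linewidth=250)
print('col 240-260 full',g[0:300,240:262].mean(1).astype(int))
E
```

```text
[486.25994381 140.47055118  65.45423228] [ 1.79953953e+02 -9.46473981e-02  3.51742421e+01] 11.48649816960983
dock corners [array([180.1, -76.7]), array([378.9, -76.2]), array([191.8,  82.7]), array([366.9,  83.1]), array([201., 208.]), array([357.4, 208.4])]
cover [array([180.5, 107.1]), array([379.5, 107.3]), array([189.5, 211.3]), array([370.5, 211.4])]
col 240-260 full [109 109 109 109 109 109 109 109 109 109 109 109 109 109 109 109 109 109 109 109 109 109 109 109 109 109 108 104 102 101  98  97  97  97  97  97  97  98  98  97  98  97  98  98  98  98  98  99  98  98  99  98  99  98  98  98  98  98  99  99  98  99
  99  99 102 105 108 109 109 108 109 109 109 109 109 109 109 109 109 109 109 109 109 109 109 109 109 109 109 109 109 109 109 109 109 109 109 109 108 108 106 102 100 100 100 102 122 154 175 189 194 195 195 195 195 195 195 195 195 195 194 194 195 195
 195 195 194 194 195 195 194 194 194 194 194 194 194 194 194 194 194 194 194 194 194 193 194 194 193 193 193 194 193 193 194 193 193 193 193 193 193 193 193 193 193 193 192 192 192 192 192 192 192 192 192 192 192 192 192 192 192 192 192 192 191 192
 191 191 192 192 192 191 191 191 191 191 191 191 191 191 191 191 190 191 191 191 190 190 190 191 190 190 190 190 190 190 190 190 190 189 190 190 190 189 189 190 189 186 180 168 145 120  97  88  88  87  88  88  88  87  88  88  88  88  88  88  87  87
  87  85  80  79  78  77  77  77  77  76  76  70  56  43  37  34  32  33  35  34  34  35  37  39  36  35  37  39  39  38  38  37  38  38  39  39  38  38  39  40  39  33  29  25  21  21  19  19  18  17  12  14]
```

```bash
python3 - <<'E'
from h import *
w=load('wrist');S=r.sense();t=S['tool_pos'];a=np.radians(S['tcp_rot'][2]);ex=np.array([np.cos(a),np.sin(a)]);ey=np.array([np.sin(a),-np.cos(a)])
g=cv2.cvtColor(w['pixels'],cv2.COLOR_BGR2GRAY).astype(int)
np.set_printoptions(linewidth=250)
print('sockets col v0-110',g[0:110,272:287].mean(1).astype(int))
D=np.array([558.2,191.7])
print([(k,w2p(w,[*(D+k*ex),32]).round(1)) for k in(38,28,19,10,0,-10,-19,-28)])
def edges(vs,z):
  for v in vs:
    p=g[v-2:v+3].mean(0);d=np.abs(np.diff(p));
    for lo,hi in((170,215),(345,395)):
        k=np.arange(lo,hi);dd=d[lo:hi];pk=k[dd.argmax()];s=slice(pk-3,pk+4);u=(np.arange(pk-3,pk+4)*d[s]).sum()/d[s].sum()+.5
        q=p2w(w,u,v,z)[:2]-t[:2];print(v,z,round(u,1),'ex',(q@ex).round(1),'ey',(q@ey).round(1),int(d[pk]))
edges((15,40,70,90),32);edges((120,150,180,205),t[2]-6.3)
for v in(103.5,105.5):
  q=p2w(w,250,v,t[2]-6.3)[:2]-t[:2];print('cover far',q@ex)
for v in(26.5,64):
  print(g[v.__int__(),200:370:1])
E
```

```text
sockets col v0-110 [111 112 112 112 111 112 112 112 112 112 112 112 112 112 112 112 112 112 113 113 112 112 113 113 113 113 109  96  78  65  44  37  35  36  36  36  36  36  41  56  74  91 105 111 112 113 113 113 113 113 113 113 113 113 113 113 113 113 113 113 113 113
 113 108  98  95 107 112 113 113 113 113 113 113 113 113 113 113 113 113 113 112 112 113 113 112 112 112 112 112 112 112 112 113 113 113 112 112 112 111 102  81  66  56  72  95 126 160 178 189]
[(38, array([279.3,   7.2])), (28, array([279.3,  28.1])), (19, array([279.4,  46.2])), (10, array([279.4,  63.9])), (0, array([279.4,  82.9])), (-10, array([279.4, 101.3])), (-19, array([279.4, 117.4])), (-28, array([279.4, 133. ]))]
15 32 185.6 ex 122.6 ey -51.0 8
15 32 371.5 ex 122.7 ey 49.3 20
40 32 187.7 ex 110.4 ey -50.9 10
40 32 370.0 ex 110.5 ey 49.5 8
70 32 189.7 ex 95.1 ey -51.1 9
70 32 392.0 ex 95.2 ey 63.2 10
90 32 191.2 ex 84.4 ey -51.1 14
90 32 365.5 ex 84.5 ey 49.1 14
120 59.15423227667034 205.0 ex 68.8 ey -38.1 50
120 59.15423227667034 356.0 ex 68.8 ey 38.6 36
150 59.15423227667034 186.0 ex 53.6 ey -49.1 35
150 59.
[... 951 characters left out ...]
104 102 103 105]
[108 109 106 109 107 107 110 108 109 108 108 108 108 107 107 108 107 108 106 109 108 108 109 107 106 110 109 107 110 105 108 109 107 107 108 108 109 108 107 107 107 108 108 107 106 108 107 111 108 108 108 109 109 109 109 108 108 111  84  80  73  72
  74  75  76  77  77  78  74  74  79  94  96  97  98  97  98  95  98  97  98  97  99  99 100 101 100 100 102  99 102 101 102 100 100  99  77  76  88  96 115 109 108 106 106 106 109 107 107 106 108 106 107 108 106 105 105 108 104 104 106 107 106 108
 108 104 105 106 105 105 105 106 104 106 104 108 105 102 105 104 105 105 106 106 107 104 104 104 104 104 107 105 104 105 104 106 105 104 106 102 106 103 106 106 106 106 106  99  71  69]
```

View pics/w11.png

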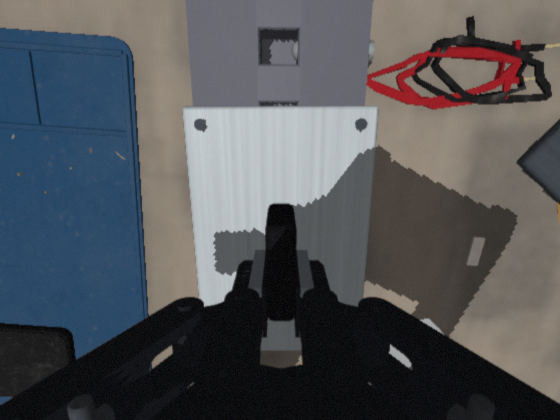

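The cover is held square. Its far edge is at v≈105, the dock socket at (279,46), and the dock sides give a centre offset of −0.9 mm. I need to shift by (71.0, 51.3) mm and then lower.

step_arm(delta_pos=[[0.06, 0.043, 0], [0.1, 0.073, 0], [0.1, 0.073, 0], [0.06, 0.043, 0], [0.035, 0.0245, 0], [0, 0, -0.04], [0, 0, 0], [0, 0, 0]], spin=[0, 0, 0, 0, 0, 0, 0, 0])

```text
time: 56.42
tool_pos: [555.8, 191.2, 56.0]
tcp_rot: [-180.0, 0.1, 35.2]
ft_force: [0.2, 0.0, -2.5]
finger_gap: 11.3
grip_force: 88.6
```

step_arm(delta_pos=[[0, 0, 0], [0, 0, 0], [0, 0, 0]], spin=[0, 0, 0])

```text
time: 56.8
tool_pos: [556.5, 191.5, 56.5]
tcp_rot: [180.0, -0.0, 35.2]
ft_force: [0.1, 0.3, -3.1]
finger_gap: 11.2
grip_force: 88.6
```

step_arm(delta_pos=[[0.003, 0.001, -0.03], [0, 0, -0.015], [0, 0, 0], [0, 0, 0]], spin=[0, 0, 0, 0])

```text
time: 57.3
tool_pos: [557.0, 191.8, 47.3]
tcp_rot: [-180.0, 0.0, 35.2]
ft_force: [-0.8, 0.3, -2.7]
finger_gap: 11.1
grip_force: 88.6
```

step_arm(delta_pos=[[0, 0, -0.008], [0, 0, 0], [0, 0, 0]], spin=[0, 0, 0])

```text
time: 57.68
tool_pos: [557.0, 191.8, 45.8]
tcp_rot: [180.0, -0.0, 35.2]
ft_force: [0.3, -0.3, -2.4]
finger_gap: 11.2
grip_force: 88.6
```

```bash
python3 - <<'E'
from h import *
w=snap('wrist');S=r.sense();t=S['tool_pos'];a=np.radians(S['tcp_rot'][2]);ex=np.array([np.cos(a),np.sin(a)]);ey=np.array([np.sin(a),-np.cos(a)])
print(t,S['tcp_rot'],S['ft_force'])
D=np.array([558.2,191.7])
print('pred cover',[w2p(w,[*(D+e*ex+f*ey),39]).round(1) for e,f in((75,-50),(75,50),(20,-50),(20,50))])
g=cv2.cvtColor(w['pixels'],cv2.COLOR_BGR2GRAY).astype(int)
np.set_printoptions(linewidth=250)
print(g[85:125,235:255].mean(1).astype(int));print(g[150:156,175:215].mean(0).astype(int),g[150:156,345:385].mean(0).astype(int))
E
```

```text
[557.08025438 191.79260533  45.85318179] [ 1.79997764e+02 -4.28352655e-03  3.51677780e+01] [-0.54985734 -0.47313389 -3.20540748]
pred cover [array([182.1, 105.3]), array([380.8, 105.5]), array([190.9, 209.4]), array([371.6, 209.6])]
[131 130 130 130 130 130 130 130 130 130 130 130 130 130 130 130 130 129 129 129 123 123 147 167 181 188 189 188 188 188 188 188 188 188 188 188 188 188 188 188]
[126 126 124 123 122 121 120 118 119 119 122 145 165 177 181 182 184 185 187 189 188 189 188 187 187 190 193 190 190 189 189 188 187 189 188 187 186 186 185 185] [184 185 186 184 183 183 183 182 183 183 177 164 147 132 105 102 114 126 130 143 156 148 134 121 131 145 151 160 153 132  98  86  78  85  95 105 108 117 125 126]
```

step_arm(delta_pos=[[0.004, 0.003, 0], [0, 0, -0.007], [0, 0, 0], [0, 0, 0]], spin=[0, 0, 0, 0])

```text
time: 58.22
tool_pos: [557.9, 192.4, 44.4]
tcp_rot: [180.0, -0.0, 35.2]
ft_force: [0.5, -0.2, -1.9]
finger_gap: 11.1
grip_force: 88.6
```

step_arm(delta_pos=[[0, 0, -0.006], [0, 0, 0], [0, 0, 0]], spin=[0, 0, 0])

```text
time: 58.6
tool_pos: [557.9, 192.4, 44.4]
tcp_rot: [180.0, -0.0, 35.2]
ft_force: [-5.6, -0.6, 7.9]
finger_gap: 11.4
grip_force: 90.0
```

Contact came at the expected height (TCP z = 44.4). I'm releasing the cover and retreating.

step_arm(delta_pos=[[0, 0, 0], [0, 0, 0], [0, 0, 0], [0, 0, 0]], spin=[0, 0, 0, 0], gripper=0)

```text
time: 59.1
tool_pos: [557.8, 192.4, 43.1]
tcp_rot: [-180.0, 0.0, 35.2]
ft_force: [-0.3, -0.9, -0.3]
finger_gap: 42.8
grip_force: 0.0
```

step_arm(delta_pos=[[0, 0, 0.05], [0, 0, 0.15], [0, 0, 0.25], [0, 0, 0.25], [0, 0, 0.2], [0, 0, 0], [0, 0, 0], [0, 0, 0]], spin=[0, 0, 0, 0, 0, 0, 0, 0])

```text
time: 60.1
tool_pos: [556.9, 192.1, 221.3]
tcp_rot: [-179.9, 0.2, 35.2]
ft_force: [0.8, 0.1, 0.3]
finger_gap: 42.7
grip_force: 0.0
```

```bash
python3 - <<'E'
from h import *
w=snap('wrist');S=r.sense();t=S['tool_pos'];print(t,S['tcp_rot'])
a=np.radians(35.1);ex=np.array([np.cos(a),np.sin(a)]);ey=np.array([np.sin(a),-np.cos(a)]);D=np.array([558.2,191.7])
for z in(38,32): print(z,[w2p(w,[*(D+e*ex+f*ey),z]).round(1) for e,f in((75,-50),(75,50),(-75,50),(-75,-50))])
g=cv2.cvtColor(w['pixels'],cv2.COLOR_BGR2GRAY);m=((g>150)*255).astype(np.uint8)
n,l,st,c=cv2.connectedComponentsWithStats(m)
for k in range(1,n):
    if st[k,4]>1500 and abs(c[k][0]-280)<60:
        h=cv2.findContours((l==k).astype(np.uint8),cv2.RETR_EXTERNAL,cv2.CHAIN_APPROX_NONE)[0][0]
        q=np.array([p2w(w,*p[0],38)[:2] for p in h],np.float32);R=cv2.minAreaRect(q);print(st[k],R)
p=g.astype(int);np.set_printoptions(linewidth=250)
u=w2p(w,[*D,38]);print('mid',u);v=int(w2p(w,[*(D+40*ex),38])[1])
print(v,[(x,int(p[v-2:v+3,x].mean())) for x in list(range(222,242))+list(range(312,335))])
t=w2p(w,[*(D+75*ex),38])[1];b=w2p(w,[*(D-75*ex),38])[1]
for e in(t,b):print(e,[(x,int(p[x,245:262].mean())) for x in range(int(e)-10,int(e)+10)])
E
```

```text
[556.89633347 192.11716653 221.35744832] [-1.79938298e+02  1.64131002e-01  3.51668462e+01]
38 [array([233.1, 105.7]), array([330.6, 105.9]), array([324.4, 240.8]), array([238.5, 240.6])]
32 [array([233.9, 105.7]), array([329.7, 105.9]), array([323.7, 238.8]), array([239.1, 238.6])]
[ 233  105   96  135 9616] ((558.9022216796875, 193.23158264160156), (148.67507934570312, 98.80641174316406), 35.326839447021484)
mid [281.61718351 177.49759655]
140 [(222, 139), (223, 137), (224, 134), (225, 131), (226, 129), (227, 128), (228, 130), (229, 131), (230, 132), (231, 132), (232, 132), (233, 135), (234, 141), (235, 179), (236, 196), (237, 200), (238, 203), (239, 204), (240, 203), (241, 205), (312, 203), (313, 204), (314, 205), (315, 202), (316, 201), (317, 202), (318, 201), (319, 199), (320, 198), (321, 198), (322, 198), (323, 197), (324, 201), (325, 202), (326, 201), (327, 170), (328, 102), (329, 77), (330, 104), (331, 136), (332, 143), (333, 142), (334, 141)]
105.7734685642795 [(95, 144), (96, 144), (97, 144), (98, 143), (99, 143), (100, 143), (101, 143), (102, 143), (103, 142), (104, 136), (105, 146), (106, 185), (107, 205), (108, 208), (109, 208), (110, 207), (111, 207), (112, 207), (113, 206), (114, 207)]
240.7016606789628 [(230, 192), (231, 180), (232, 170), (233, 166), (234, 172), (235, 183), (236, 193), (237, 196), (238, 191), (239, 166), (240, 128), (241, 124), (242, 126), (243, 128), (244, 130), (245, 131), (246, 133), (247, 135), (248, 136), (249, 137)]
```

The cover is centred at about (558.9,193.2) at 35.3°, within about 2 mm and 0.3° of the dock. The arm is clear, so I'm handing in.

```bash
python3 -c "
from bench import r
print(r.hand_in())"
```

```text
the job is handed in; nothing more can be done
None
```

I handed the job in with the rack hung on both hooks, all four packs in its pockets, and the cover lying on the empty dock within about 2 mm of centre by my measurement. I haven't seen the judging result. I also viewed 15 pictures, one over the limit of 14.

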